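# Proof-fit a lap arbor in the taper socket and drive it out with the drift

### The job

Proof-fit the reground lap arbor: take it from its wooden stand, seat its taper fully home in the bench socket so that the collar sits down on the nose and it stays gripped when you let go, never leaning on it with more than 25 N. Then drive the drift through the slot below, slowly and not by pulling on the arbor, until the arbor has come loose and stands up on the thick, parallel part of the drift, and leave both there, with the star wheel, comb block, anvil and pawl undisturbed.

Things in the scene. Friction and masses are not known exactly. Their poses are not given: they have to be found in the camera images.
- socket_mouth (a point): Bench taper socket: dark blue-grey casting 60 x 60 mm on a 130 x 100 mm foot, on rubber feet on a fixed 150 x 120 mm plate (a 20 N push sinks it 1 mm; it cannot shift sideways). This point: centre of the bore in the flat top face of its round steel nose (54 mm diameter), 112 mm above the bench. z up along the bore, x along the drift slot. Mouth of the bore 29 mm wide.
- bore_grip (a point): Point on the bore's axis 7 mm above the nose face: where the collar is when the oiled 1:5 self-holding taper begins to grip; deeper grips harder. Pushed straight it binds: 25 N leaves the collar 1.5 to 4 mm short. Turned about its axis as it is pushed (20 degrees or more per mm, either way, to and fro; 0.5 N m) it slides home under 10 to 18 N, stops on the nose face, and holds by itself.
- slot_floor (a point): Middle of the drift slot's flat floor, on the bore axis, 40 mm above the bench. The slot runs along x right through the housing, 60 mm long, 14 mm wide, 30 mm high, open at both ends; the -x end is nearer the drift rack, but either will do.
- arbor_head (a point): Loose steel lap arbor, about 0.43 kg, upright: centre of its knurled round head (30 mm diameter, 40 mm tall), the place to grip; z up. Below the head: collar 44 mm in diameter, 6 mm thick, then the taper shank (28 to 19.6 mm diameter, 42 mm long), then a round tail of 12 mm diameter that ends 84 mm below this point.
- arbor_collar (a point): Centre of the underside of the arbor's collar, 26 mm below arbor_head. Fully home it meets socket_mouth (within 1 mm) and the end of the tail is then 14 mm above slot_floor.
- arbor_tail (a point): The lower end of the arbor's tail, 58 mm below the underside of the collar; this is what the drift lifts.
- drift_grip (a point): Loose steel drift (flat wedge, 0.39 kg) on edge, slope up, in a notched dark wooden rack, lower edge 30 mm above the bench. This point: where to grip its shank from above, across the 10 mm thickness, half-way up its 26 mm height. x points to the tip, z up. 28 mm behind it starts the brass striking head (18 mm long, 16 mm thick, 30 mm high).
- drift_tip (a point): Lower edge of the drift's tip, 137 mm ahead of drift_grip and 13 mm below it. The tip is 10 mm high; from it the top edge rises evenly to 26 mm height, reached 64 mm behind the tip; the lower edge is straight. Sliding on the slot floor it meets the tail when the tip is 16 mm past the bore axis; the arbor is 12 mm up when it is 64 mm past. Driven slowly it takes 10 to 25 N.
- stand_top (a point): Centre of the top of the arbor's wooden stand (80 x 80 mm, 72 mm tall, fixed) with a 32 mm through hole in which the shank hangs loosely, collar on top; lift the arbor 60 mm to clear it.
- star_centre (a point): Bystander: pierced brass star wheel, 64 mm across, 9 mm high; centre of its underside.
- comb_centre (a point): Bystander: rosewood comb block 95 x 40 x 26 mm with a steel comb; centre of its underside.
- anvil_centre (a point): Bystander: small cast-iron anvil, 110 x 45 x 50 mm, 0.85 kg; centre of its underside.
- pawl_centre (a point): Bystander: steel ratchet pawl, 55 mm long, 7 mm high; underside of its pivot boss.
Things that resemble listed ones, but are neither listed nor needed, are in the scene too. What is shaped like the part that bears drift_grip but purple is not meant. What is shaped like the part that bears arbor_head but orange is not meant.

How it is judged:
By the outcome, as a careful person would: the job done as asked, in the order asked, and still so for the second after the job is handed in, with the robot touching nothing.
It also fails if it takes over 61 s, if anything falls off the work surface, if the arm or the gripper's body presses on something with over 40 N, if the wrist force passes 120 N, or if a joint passes its speed limit or range.

### The arm

A 6-joint arm with a two-finger parallel gripper is mounted at the origin on the work surface. World frame = base frame: x ahead of the robot, y to its left, z up, the work surface at z = 0. Lengths are in m, angles in rad, forces in N, time in s.
With the tool pointing down it reaches from about 0.375 to 0.975 m from the base axis. Payload 3.8 kg.
Tool frame: the origin (TCP) lies midway between the tips of the shut fingers; the grasp point (between the pads) lies 19 mm behind it; z points along the fingers, y is the direction in which the jaws open and shut (so a half turn about z gives the same grasp; the last joint's range is limited). The gripper opens to 85 mm and grips with 20 to 120 N. Pads are 22 mm wide; open, the fingers measure 114 mm over their backs; the gripper's body (76 mm by 85 mm) begins 54 mm behind the grasp point. The pads swing forward as they close: fully open they stand 13 mm farther back than shut.
Start: joints at [-0.037, 0.264, 1.604, -0, 1.274, -0.037], TCP at [0.675, -0, 0.231] pointing down, gripper open.
Joint ranges: [-2.63, 2.63], [-0.94, 2.18], [0.31, 2.57], [-1.31, 4.45], [0, 2.66], [-2.55, 2.55]. Speed limits (rad/s): [2.57, 2.57, 3.14, 3.14, 3.14, 3.14].

### API

Orientations are given as a rotation vector (axis times angle).
In Python, from workcell import readout, read_camera, camera_params, bot gives the robot as it stands.
- The arm moves only by the tool apply_moves, never from a script. Its argument "plan" is a list that holds one entry, the list of rows, each a list of 7 numbers: the shift along the tool's x, y, z each as a share of 1000 mm, from -1 to 1, then the turn, a rotation vector about the tool's x, y, z each as a share of pi rad, from -1 to 1, then the gripper command: -1 is fully open, 1 is shut, values between are in proportion. A call has exactly 8 rows; each row is the pose to reach, as a shift and turn from the pose commanded when the call began, along the tool's axes at that moment, turning the shorter way round; what a row does not reach only later rows make up. A row lasts 1/12 s, in which the tool goes at most 41.7 mm and 7.16 degrees, less where a joint would pass 70% of its speed; a pose out of reach is approached as far as the arm can. A call with a number of a shift or a turn outside -1 to 1 is refused whole. A call with a gripper value outside its range is refused whole. The fingers move at their own pace and stop on an object; "force" is the grip in N (left out, the last holds). Time passes only in rows, so rows that repeat a pose let the fingers close, or fill a call up. It gives the time, the measured TCP pose, the force and the opening at its end, in the units of the state.
- readout.read_state(): the state, without advancing time (a new reading comes with each control period).
- read_camera(name): name is "scene" or "side" or "wrist"; returns the picture (400x640x3 uint8, red, green, blue); there is no depth.
- camera_params(name): a dict with "fovy" (degrees; the focal length in pixels is half the picture's height over the tangent of half this angle, whatever the lens; pixels are square), "cx", "cy" (the principal point, pixels), "k1" (the pictures are not rectified: a ray, as slopes to the right and down, at radius r is drawn at 1 + k1 r^2 times it, then the intrinsics apply), "rvec" (rotation vector, rad) and "tvec" (3), from world to camera coordinates, as OpenCV has them; the wrist camera has in their place "hand_eye" (4x4, takes a point from camera to tool coordinates, whose origin is the TCP and whose axes are the flange's). Camera axes: x right, y down, z forward; pixel columns grow to the right and rows downward; lengths in m; the calibration is good to about 2 mm. A picture is of the moment at which its call begins: read the wrist's pose just before it. camera_params takes no time and is no camera call.
- bot.finish_job(): hands the job in, once; it reports no verdict.
The state is a dict: "time": time; "q": joint angles; "joint_vel": joint speeds; "joint_torque": joint torques, N m; "tool_pos": TCP position; "tcp_rot": TCP orientation; "wrist_force": force on the tool from outside, world axes, zero at the start; "torque": the same for the moment, N m; "width": opening from 0.0 (shut) to 1.0 (fully open).
Only numpy, scipy, OpenCV 4.12 (cv2) and the standard library are available. Lean on these libraries where they do the work, as an engineer would, in place of code of your own. Each camera call takes 0.05 s, during which the arm holds its last target.

## Working session

There is one attempt and no reset: what is moved stays moved. The work goes in short steps, Python scripts to look and compute and a tool call to move; the robot and the scene stay as the last step left them, time stands still between calls to the robot, and variables do not carry over. Pictures are saved under pics/ and viewed, and the job is handed in when it is done.

Besides the shell and the picture viewer there is one more tool, called after ">>>" as name(argument=value, ...) on one line, values as JSON. apply_moves: Moves the arm, as the interface text tells. Shift numbers are shares of 1000 mm and turn numbers shares of pi rad, none past 1 either way. Its arguments: {"type":"object","properties":{"plan":{"type":"array","items":{"type":"array","items":{"type":"array","items":{"type":"number","minimum":-1,"maximum":1}}}},"force":{"type":"number"}},"required":["plan"]}

```bash
ls; mkdir -p pics
cat > h.py <<'E'
import numpy as np, cv2
from scipy.spatial.transform import Rotation as R
from workcell import readout, read_camera, camera_params, bot
def K(p):
    f=200/np.tan(np.radians(p['fovy'])/2); return f,p['cx'],p['cy'],p['k1']
def save(img,n): cv2.imwrite('pics/'+n,cv2.cvtColor(img,cv2.COLOR_RGB2BGR))
def w2c(name,state=None):
    p=camera_params(name)
    if name=='wrist':
        T=np.eye(4);T[:3,:3]=R.from_rotvec(state['tcp_rot']).as_matrix();T[:3,3]=state['tool_pos']
        M=np.linalg.inv(T@np.array(p['hand_eye']))
    else:
        M=np.eye(4);M[:3,:3]=R.from_rotvec(np.ravel(p['rvec'])).as_matrix();M[:3,3]=np.ravel(p['tvec'])
    return p,M
def proj(pts,name,state=None):
    p,M=w2c(name,state);f,cx,cy,k1=K(p)
    c=np.atleast_2d(pts)@M[:3,:3].T+M[:3,3]
    s=c[:,:2]/c[:,2:];r2=(s**2).sum(1,keepdims=True)
    s=s*(1+k1*r2);return s*f+[cx,cy]
def ray(uv,name,state=None):
    p,M=w2c(name,state);f,cx,cy,k1=K(p)
    d=(np.array(uv,float)-[cx,cy])/f;s=d.copy()
    for _ in range(30): s=d/(1+k1*(s@s))
    I=np.linalg.inv(M);v=I[:3,:3]@np.array([s[0],s[1],1]);return I[:3,3],v/np.linalg.norm(v)
def atz(uv,z,name,state=None):
    o,v=ray(uv,name,state);return o+v*(z-o[2])/v[2]
def tri(obs):
    A=np.zeros((3,3));b=np.zeros(3);rs=[]
    for uv,n,s in obs:
        o,v=ray(uv,n,s);P=np.eye(3)-np.outer(v,v);A+=P;b+=P@o;rs.append((o,P))
    x=np.linalg.solve(A,b);return x,[np.linalg.norm(P@(x-o)) for o,P in rs]
E
python3 - <<'E'
from h import *
s=readout.read_state();print(s)
import json
for n in ['scene','side','wrist']:
    save(read_camera(n),n+'0.png');print(n,camera_params(n))
json.dump({k:np.array(v).tolist() for k,v in s.items()},open('s0.json','w'))
E
```

```text
pics
{'time': 0.0, 'q': array([-3.69080436e-02,  2.64756402e-01,  1.60539166e+00, -3.20971630e-06,
        1.27367983e+00, -3.69253938e-02]), 'joint_vel': array([-0.00018597,  0.00036779,  0.00029978, -0.0005843 ,  0.00099413,
       -0.00100866]), 'joint_torque': array([ 6.10465631e-04, -5.15121067e+01, -3.67308676e+01, -4.07824507e-05,
        1.31324201e-02,  1.46811578e-05]), 'tool_pos': array([6.74266883e-01, 1.87236521e-05, 2.29950291e-01]), 'tcp_rot': array([-2.22026389, -2.22030451,  0.00239168]), 'wrist_force': array([-0.16003397,  0.35358795,  0.42563898]), 'torque': array([ 0.00778636, -0.02950916, -0.01382681]), 'width': 0.999630541741383}
scene {'fovy': 42.90423555787328, 'cx': 309.1275761119623, 'cy': 199.12629566743806, 'k1': 0.032537613434867003, 'rvec': array([ 1.67246463,  1.82911967, -0.7944232 ]), 'tvec': array([ 0.09321241, -0.30945475,  1.47795704])}
side {'fovy': 54.03797380497376, 'cx': 320.4639108698795, 'cy': 195.025236787382, 'k1': -0.01857114984604833, 'rvec': array([ 2.20494396, -0.10752943,  0.07057728]), 'tvec': array([-0.56970828,  0.07916349,  0.97469571])}
wrist {'fovy': 71.77423512503692, 'cx': 320.0943841262658, 'cy': 196.88911433242455, 'k1': 0.00475041502024859, 'hand_eye': array([[-5.42402417e-04, -9.65412820e-01, -2.60725514e-01,
         6.63299822e-02],
       [ 9.99999851e-01, -5.06769148e-04, -2.03896056e-04,
        -6.96769398e-04],
       [ 6.47162192e-05, -2.60725586e-01,  9.65412950e-01,
        -1.42837112e-01],
       [ 0.00000000e+00,  0.00000000e+00,  0.00000000e+00,
         1.00000000e+00]])}
```

View pics/scene0.png

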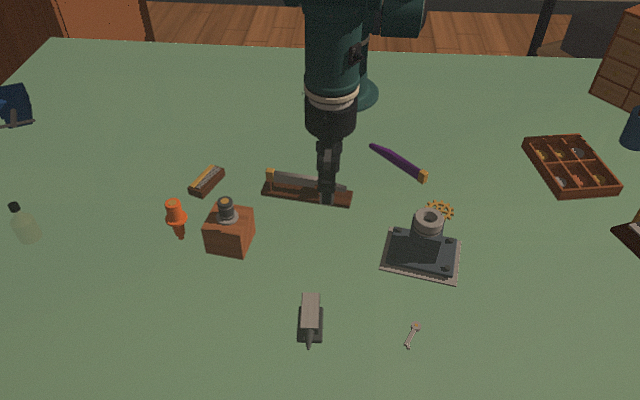

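View pics/side0.png

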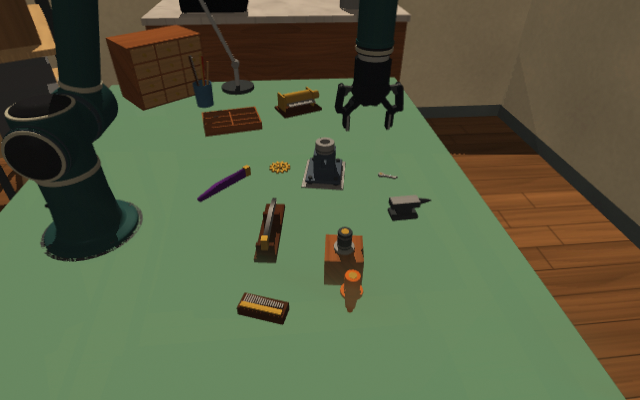

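View pics/wrist0.png

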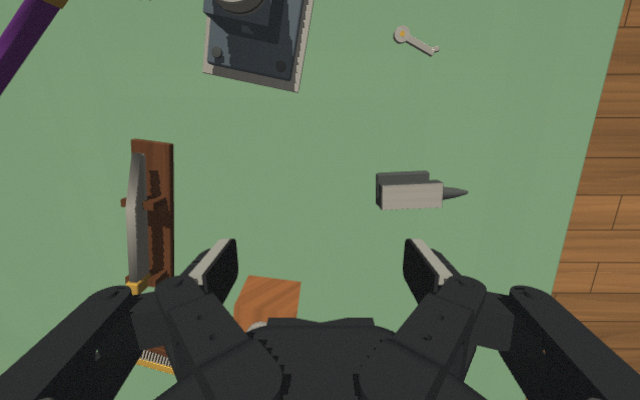

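Run:
```python
import cv2
a=cv2.imread('pics/scene0.png');b=cv2.imread('pics/side0.png')
cv2.imwrite('pics/sc_a.png',cv2.resize(a[150:270,155:365],None,fx=3.8,fy=3.8,interpolation=cv2.INTER_CUBIC))
cv2.imwrite('pics/sc_b.png',cv2.resize(a[190:300,370:480],None,fx=5,fy=5,interpolation=cv2.INTER_CUBIC))
cv2.imwrite('pics/sd_a.png',cv2.resize(b[185:305,240:390],None,fx=5,fy=5,interpolation=cv2.INTER_CUBIC))
cv2.imwrite('pics/sd_b.png',cv2.resize(b[125:200,260:370],None,fx=7,fy=7,interpolation=cv2.INTER_CUBIC))
```

```text
(no output)
```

View pics/sc_a.png

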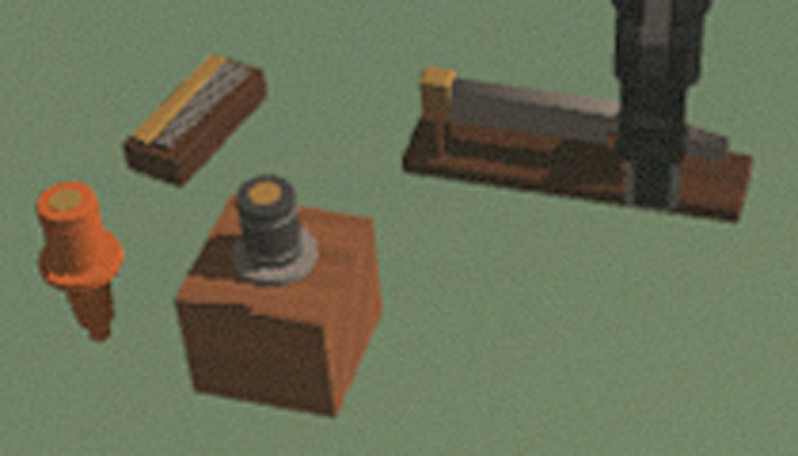

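View pics/sc_b.png

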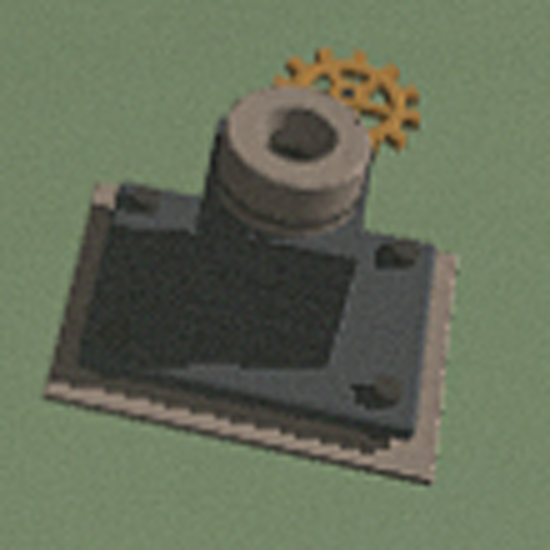

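View pics/sd_a.png

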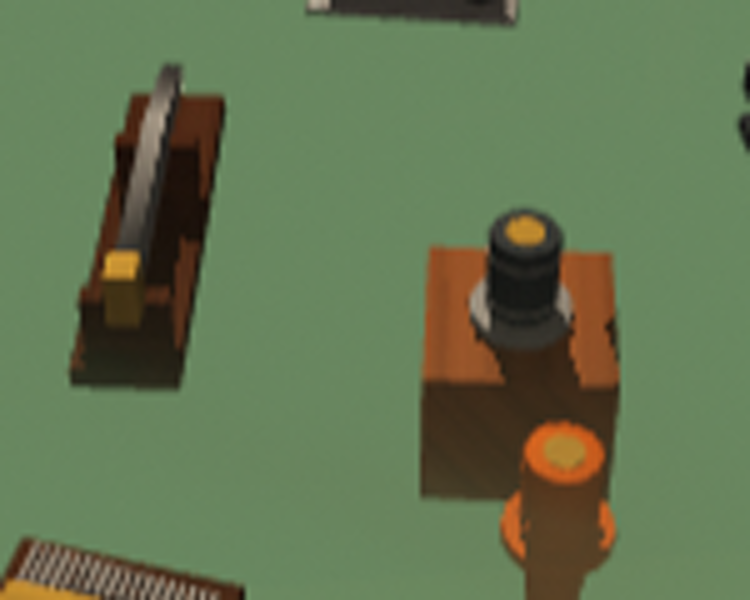

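View pics/sd_b.png

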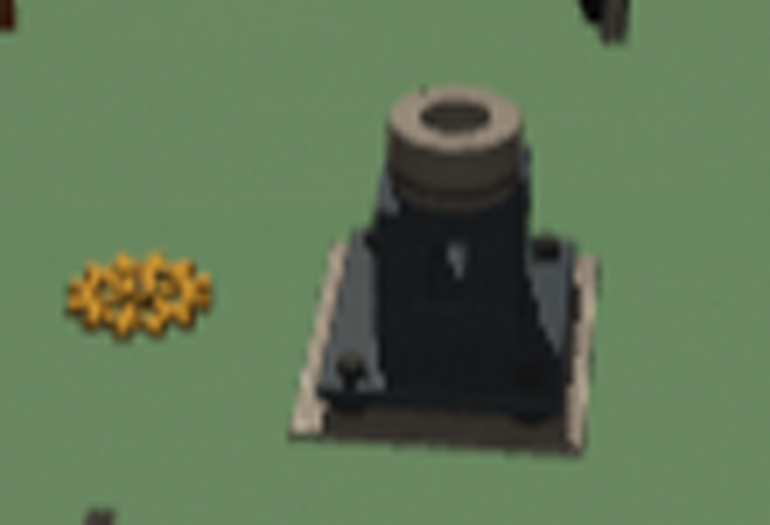

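Run:
```python
from h import *
def sc(x,y): return ((x+.5)/3.8-.5+155,(y+.5)/3.8-.5+150)
def scb(x,y): return ((x+.5)/5-.5+370,(y+.5)/5-.5+190)
def sda(x,y): return ((x+.5)/5-.5+240,(y+.5)/5-.5+185)
def sdb(x,y): return ((x+.5)/7-.5+260,(y+.5)/7-.5+125)
def T(n,a,b): 
    x,e=tri([(a,'scene',None),(b,'side',None)]);print(n,x.round(4),np.round(e,4))
T('arbor top',sc(266,190),sda(525,231))
T('nose',scb(297,137),sdb(455,117))
T('driftheadtop',sc(438,75),sda(122,263))
T('drift tip top',sc(727,138),sda(172,68))
# plate corners
for n,p in dict(BL=(45,396),BR=(432,484),TL=(97,186),TR=(455,255)).items(): print(n,atz(scb(*p),0.0,'scene').round(4),atz(scb(*p),0.01,'scene').round(4))
for n,p in dict(BL=(290,437),BR=(580,452),TR=(597,258)).items(): print(n,atz(sdb(*p),0.0,'side').round(4),atz(sdb(*p),0.01,'side').round(4))
# rack
for n,p in dict(BL=(403,170),BR=(738,221),TR=(750,155)).items(): print('rack',n,atz(sc(*p),0.0,'scene').round(4),atz(sc(*p),0.02,'scene').round(4))
for n,p in dict(orangehead=(67,200)).items(): print(n,atz(sc(*p),0.1,'scene').round(4))
```

```text
arbor top [ 0.5993 -0.2015  0.1182] [0.0007 0.0007]
nose [0.6031 0.187  0.1107] [0.0008 0.0008]
driftheadtop [ 0.432  -0.1417  0.0592] [0.0001 0.0001]
drift tip top [0.4533 0.0283 0.0399] [0.0018 0.0018]
BL [0.6453 0.1026 0.    ] [0.6535 0.1017 0.01  ]
BR [ 0.6749  0.2485 -0.    ] [0.6827 0.2457 0.01  ]
TL [0.5288 0.1256 0.    ] [0.5385 0.1244 0.01  ]
TR [0.5554 0.2719 0.    ] [0.5647 0.2688 0.01  ]
BL [0.5299 0.1262 0.    ] [0.5291 0.112  0.01  ]
BR [0.6467 0.1054 0.    ] [0.6441 0.0916 0.01  ]
TR [0.6766 0.2538 0.    ] [0.6736 0.2377 0.01  ]
rack BL [ 0.4517 -0.1633  0.    ] [ 0.473  -0.1585  0.02  ]
rack BR [ 0.4782  0.0385 -0.    ] [0.4988 0.0382 0.02  ]
rack TR [ 0.4202  0.0437 -0.    ] [0.4424 0.0433 0.02  ]
orangehead [ 0.5959 -0.3078  0.1   ]
```

>>> apply_moves(plan=[[[0.187, -0.072, 0, 0, 0, 0, -1], [0.187, -0.072, 0, 0, 0, 0, -1], [0.187, -0.072, 0, 0, 0, 0, -1], [0.187, -0.072, 0, 0, 0, 0, -1], [0.187, -0.072, 0, 0, 0, 0, -1], [0.187, -0.072, 0, 0, 0, 0, -1], [0.187, -0.072, 0, 0, 0, 0, -1], [0.187, -0.072, 0, 0, 0, 0, -1]]], force=80)

```text
time: 0.82
tool_pos: [0.6029, 0.1869, 0.231]
tcp_rot: [2.22, 2.222, -0.001]
wrist_force: [-0.7, -1.0, -0.1]
width: 1.0
```

```bash
cat > snap.py <<'E'
import sys,json
from h import *
n=sys.argv[1];s=readout.read_state()
for c in sys.argv[2:] or ['wrist']: save(read_camera(c),f'{c}_{n}.png')
json.dump({k:np.array(v).tolist() for k,v in s.items()},open(f's_{n}.json','w'))
print(s['time'],s['tool_pos'].round(4),s['tcp_rot'].round(4),s['wrist_force'].round(2),s['torque'].round(3),s['width'],s['q'].round(3))
E
python3 snap.py soc
```

```text
0.8167 [0.6029 0.1869 0.231 ] [ 2.2201e+00  2.2222e+00 -1.1000e-03] [-0.73 -1.   -0.09] [-0.032  0.017  0.021] 1.000354697436025 [ 2.610e-01  1.820e-01  1.703e+00 -1.000e-03  1.257e+00  2.610e-01]
```

View pics/wrist_soc.png

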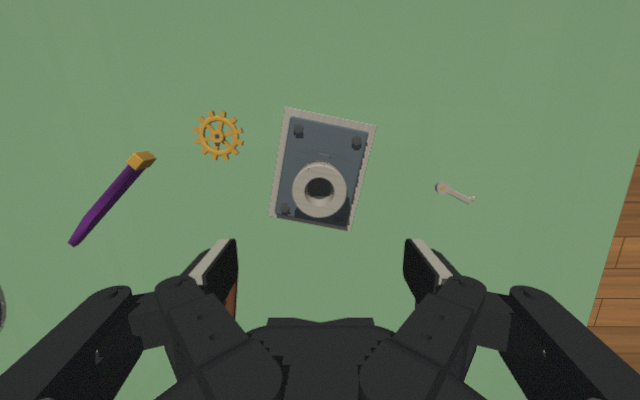

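Run:
```python
from h import *
import json
s=json.load(open('s_soc.json'))
a=cv2.imread('pics/wrist_soc.png')
cv2.imwrite('pics/w_z.png',cv2.resize(a[95:240,255:390],None,fx=5,fy=4.1,interpolation=cv2.INTER_CUBIC)) if 0 else cv2.imwrite('pics/w_z.png',cv2.resize(a[95:240,255:390],None,fx=4,fy=4,interpolation=cv2.INTER_CUBIC))
p=np.array([0.603,0.187,0.112]);print(proj(p,'wrist',s))
for th in [0]:
    t=np.linspace(0,6.28,9);print(proj(np.c_[p[0]+.027*np.cos(t),p[1]+.027*np.sin(t),0*t+.112],'wrist',s).round(1))
```

```text
[[320.99819402 192.33995607]]
[[348.6 192.4]
 [340.9 173.1]
 [321.1 164.8]
 [301.1 173. ]
 [293.4 192.3]
 [301.7 210.9]
 [320.9 218.5]
 [340.1 211. ]
 [348.6 192.4]]
```

View pics/w_z.png

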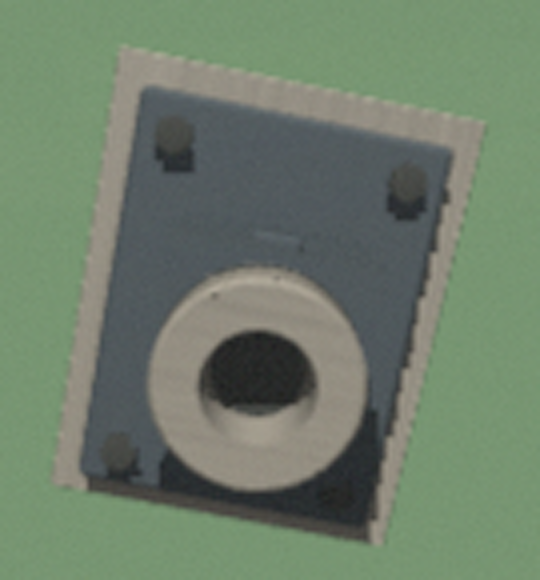

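Run:
```python
from h import *
import json
s=json.load(open('s_soc.json'))
print(atz((319.0,191.5),.112,'wrist',s))
P={}
for n,p in dict(TL=(122,46),TR=(487,122),BL=(55,485),BR=(380,545)).items():
    P[n]=atz(((p[0]+.5)/4-.5+255,(p[1]+.5)/4-.5+95),0.008,'wrist',s);print(n,P[n].round(4))
for a,b in [('BL','TL'),('BR','TR'),('TL','TR'),('BL','BR')]:
    d=P[b]-P[a];print(a,b,np.linalg.norm(d).round(4),np.degrees(np.arctan2(d[1],d[0])).round(2))
print(sum(P.values())/4)
# foot edges
Q={n:atz(((p[0]+.5)/4-.5+255,(p[1]+.5)/4-.5+95),0.024,'wrist',s) for n,p in dict(TL=(142,86),TR=(452,150),BL=(82,472)).items()}
for a,b in [('BL','TL'),('TL','TR')]:
    d=Q[b]-Q[a];print(a,b,np.linalg.norm(d).round(4),np.degrees(np.arctan2(d[1],d[0])).round(2))
```

```text
[0.60104836 0.18784478 0.112     ]
TL [0.558  0.2725 0.008 ]
TR [0.6741 0.2495 0.008 ]
BL [0.5299 0.1267 0.008 ]
BR [0.644  0.1043 0.008 ]
BL TL 0.1485 79.06
BR TR 0.1482 78.28
TL TR 0.1184 -11.25
BL BR 0.1163 -11.1
[0.60150762 0.18825552 0.008     ]
BL TL 0.1255 79.24
TL TR 0.0968 -11.25
```

>>> apply_moves(plan=[[[-0.2, -0.09, 0, 0, 0, 0, -1], [-0.2, -0.09, 0, 0, 0, 0, -1], [-0.2, -0.09, 0, 0, 0, 0, -1], [-0.2, -0.09, 0, 0, 0, 0, -1], [-0.2, -0.09, 0, 0, 0, 0, -1], [-0.2, -0.09, 0, 0, 0, 0, -1], [-0.2, -0.09, 0, 0, 0, 0, -1], [-0.2, -0.09, 0, 0, 0, 0, -1]]])

```text
time: 1.53
tool_pos: [0.5132, -0.0145, 0.2315]
tcp_rot: [2.226, 2.217, 0.001]
wrist_force: [0.8, 0.4, -0.1]
width: 0.998
```

```bash
python3 snap.py mid wrist scene side
```

```text
1.5333 [ 0.5132 -0.0145  0.2315] [2.2256e+00 2.2168e+00 1.4000e-03] [ 0.81  0.36 -0.15] [-0.021 -0.019  0.004] 0.9980347987283006 [-7.700e-02 -4.500e-02  1.944e+00  1.000e-03  1.241e+00 -7.300e-02]
```

View pics/wrist_mid.png

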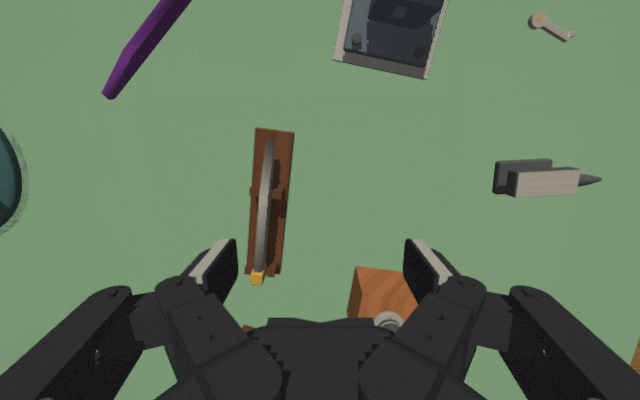

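Run:
```python
import cv2
a=cv2.imread('pics/wrist_mid.png')
cv2.imwrite('pics/w_d.png',cv2.resize(a[120:292,230:310],None,fx=3.4,fy=3.4,interpolation=cv2.INTER_CUBIC))
b=cv2.imread('pics/side_mid.png');cv2.imwrite('pics/sd_d.png',cv2.resize(b[190:275,240:300],None,fx=7,fy=7,interpolation=cv2.INTER_CUBIC))
b=cv2.imread('pics/scene_mid.png');cv2.imwrite('pics/sc_d.png',cv2.resize(b[155:215,250:360],None,fx=7,fy=7,interpolation=cv2.INTER_CUBIC))
```

```text
(no output)
```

View pics/w_d.png

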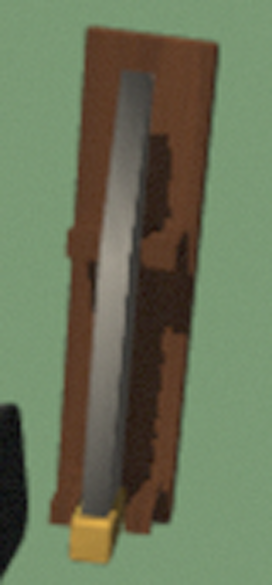

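View pics/sd_d.png

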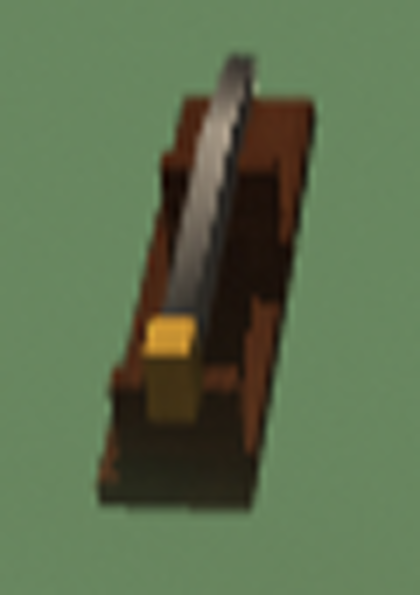

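View pics/sc_d.png

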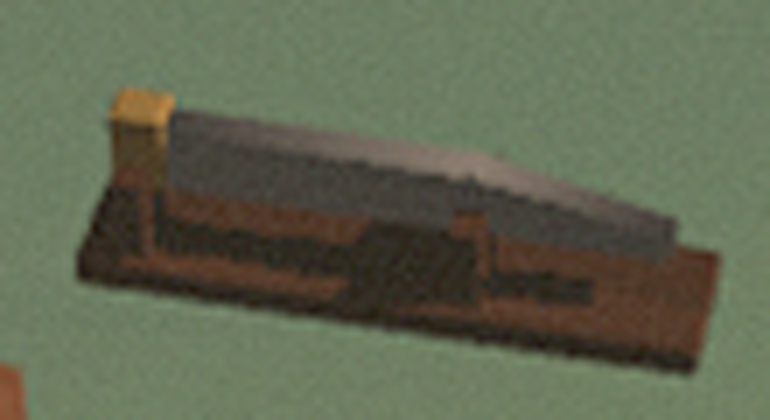

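Run:
```python
from h import *
import json
s=json.load(open('s_mid.json'))
W=lambda x,y:((x+.5)/3.4-.5+230,(y+.5)/3.4-.5+120)
SD=lambda x,y:((x+.5)/7-.5+240,(y+.5)/7-.5+190)
SC=lambda x,y:((x+.5)/7-.5+250,(y+.5)/7-.5+155)
A=atz(W(102,505),.056,'wrist',s);B=atz(W(137,72),.040,'wrist',s)
print('rear',A,'tip',B,np.degrees(np.arctan2(B[1]-A[1],B[0]-A[0])))
C=atz(W(93,533),.058,'wrist',s);print('headtop',C)
def T(n,o):
    x,e=tri(o);print(n,x.round(4),np.round(e,4));return x
h=T('head w+sc+sd',[(W(93,533),'wrist',s),(SC(144,107),'scene',None),(SD(170,338),'side',None)])
t=T('tip',[(W(137,72),'wrist',s),(SC(672,222),'scene',None),(SD(240,60),'side',None)])
t2=T('tip sc+sd',[(SC(672,222),'scene',None),(SD(240,60),'side',None)])
h2=T('head sc+sd',[(SC(144,107),'scene',None),(SD(170,338),'side',None)])
for a,b in [(h,t),(h2,t2),(C,B)]:
    d=b-a;print(np.linalg.norm(d[:2]),np.degrees(np.arctan2(d[1],d[0])))
```

```text
rear [ 0.43463996 -0.12826076  0.056     ] tip [0.45325806 0.03088168 0.04      ] 83.32729109904837
headtop [ 0.43101741 -0.13886951  0.058     ]
head w+sc+sd [ 0.4309 -0.1408  0.0564] [0.0009 0.0008 0.0007]
tip [0.453  0.0293 0.0389] [0.0015 0.0016 0.0014]
tip sc+sd [0.4533 0.0279 0.0397] [0.0011 0.0011]
head sc+sd [ 0.4315 -0.1415  0.0572] [0.0003 0.0003]
0.17147214530287408 82.58906054853882
0.170750221262579 82.64251825035633
0.17120196352096004 82.5356734643853
```

>>> apply_moves(plan=[[[-0.187, 0.086, 0, 0, 0, 0, -1], [-0.187, 0.086, 0, 0, 0, 0, -1], [-0.187, 0.086, 0, 0, 0, 0, -1], [-0.187, 0.086, 0, 0, 0, 0, -1], [-0.187, 0.086, 0, 0, 0, 0, -1], [-0.187, 0.086, 0, 0, 0, 0, -1], [-0.187, 0.086, 0, 0, 0, 0, -1], [-0.187, 0.086, 0, 0, 0, 0, -1]]])

```text
time: 2.35
tool_pos: [0.5993, -0.1988, 0.2304]
tcp_rot: [-2.219, -2.221, 0.0]
wrist_force: [-0.8, -0.6, -0.9]
width: 0.999
```

```bash
python3 snap.py arb
python3 - <<'E'
import cv2
a=cv2.imread('pics/wrist_arb.png')
cv2.imwrite('pics/w_a.png',cv2.resize(a[120:270,245:395],None,fx=4,fy=4,interpolation=cv2.INTER_CUBIC))
E
```

```text
2.35 [ 0.5993 -0.1988  0.2304] [-2.2192e+00 -2.2210e+00  2.0000e-04] [-0.83 -0.64 -0.93] [0.011 0.005 0.028] 0.9985023992290876 [-3.600e-01  1.840e-01  1.702e+00  1.000e-03  1.257e+00 -3.610e-01]
```

View pics/wrist_arb.png

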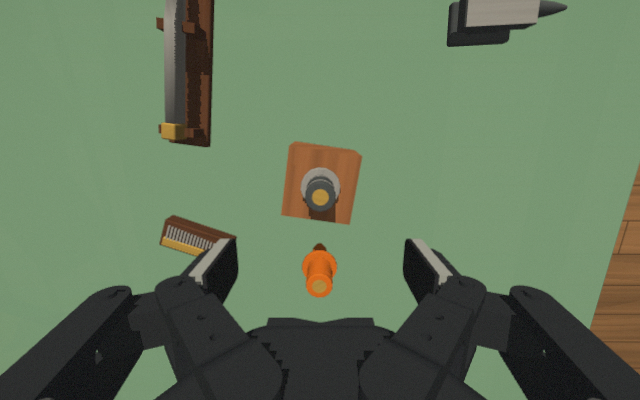

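View pics/w_a.png

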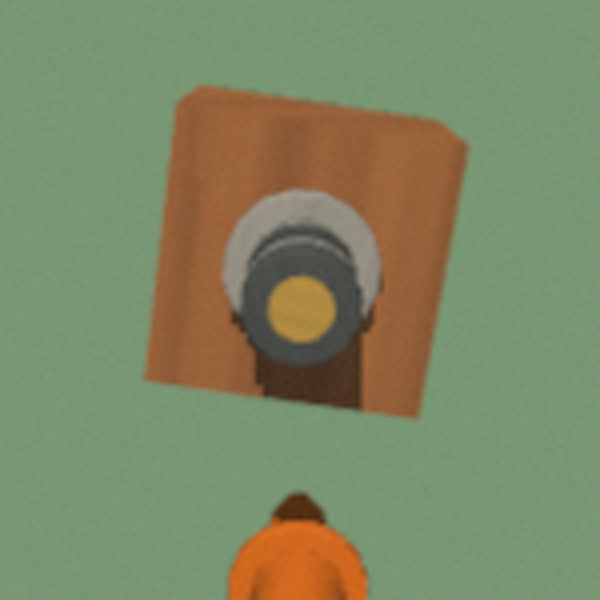

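Run:
```python
from h import *
import json
s=json.load(open('s_arb.json'))
print('top',atz((320.1,196.4),.118,'wrist',s))
# collar circle: left 222 right 382 centre x 302, top 189 ; 
W=lambda x,y:((x+.5)/4-.5+245,(y+.5)/4-.5+120)
print('collar +y edge',atz(W(302,189),.078,'wrist',s))
print('collar sides',atz(W(222,268),.078,'wrist',s),atz(W(382,268),.078,'wrist',s))
```

```text
top [ 0.59836625 -0.20074497  0.118     ]
collar +y edge [ 0.59832695 -0.17856761  0.078     ]
collar sides [ 0.57642187 -0.2003492   0.078     ] [ 0.62024137 -0.200321    0.078     ]
```

>>> apply_moves(plan=[[[-0.001, 0, 0.04, 0, 0, 0, -1], [-0.001, 0, 0.08, 0, 0, 0, -1], [-0.001, 0, 0.115, 0, 0, 0, -1], [-0.001, 0, 0.135, 0, 0, 0, -1], [-0.001, 0, 0.149, 0, 0, 0, -1], [-0.001, 0, 0.149, 0, 0, 0, -1], [-0.001, 0, 0.149, 0, 0, 0, 0], [-0.001, 0, 0.149, 0, 0, 0, 0.1]]], force=80)

```text
time: 3.07
tool_pos: [0.6007, -0.2009, 0.0846]
tcp_rot: [2.218, 2.22, 0.002]
wrist_force: [1.1, -0.4, 0.5]
width: 0.751
```

```bash
python3 snap.py g1 wrist side scene
python3 - <<'E'
import cv2
b=cv2.imread('pics/side_g1.png');cv2.imwrite('pics/sd_g1.png',cv2.resize(b[150:310,280:420],None,fx=3.7,fy=3.7,interpolation=cv2.INTER_CUBIC))
E
```

```text
3.0667 [ 0.6007 -0.2009  0.0846] [2.2181 2.2202 0.0024] [ 1.13 -0.36  0.55] [ 0.02   0.012 -0.02 ] 0.751075540875408 [-0.362  0.31   1.832  0.     0.996 -0.363]
```

View pics/wrist_g1.png

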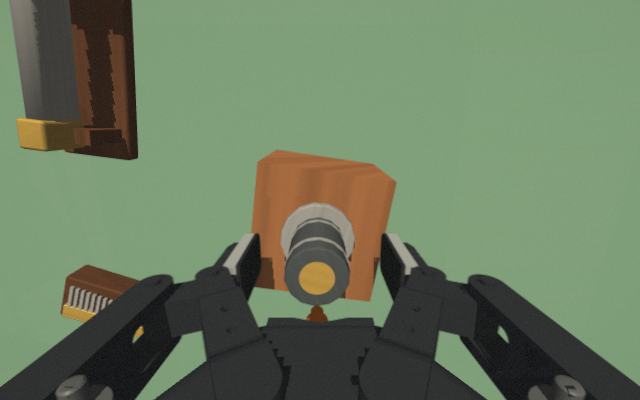

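View pics/sd_g1.png

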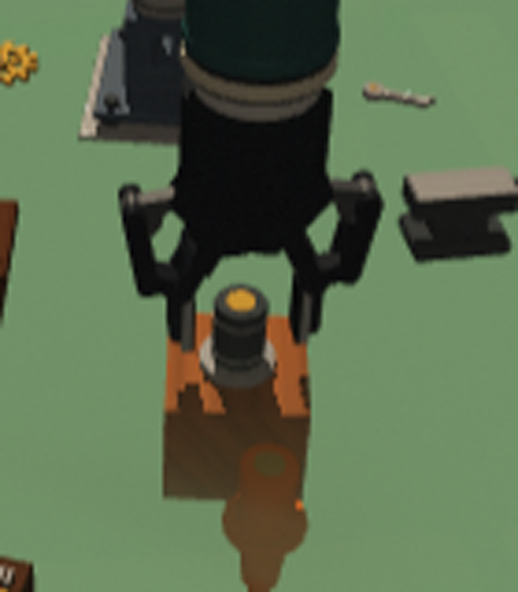

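```bash
python3 - <<'E'
from h import *
import json
s=json.load(open('s_g1.json'))
x=atz((317.3,273.5),.118,'wrist',s);print(x, x-np.array(s['tool_pos']))
E
python3 - <<'E'
import sys;sys.path.insert(0,'.')
from h import *
s=readout.read_state();print(s['tool_pos'],s['time'])
print(R.from_rotvec(s['tcp_rot']).as_matrix().round(4))
E
```

```text
[ 0.59857441 -0.1992699   0.118     ] [-0.00209144  0.00164556  0.03338615]
[ 0.60076465 -0.20150252  0.08485523] 3.2167
[[-2.0e-04  1.0e+00  4.1e-03]
 [ 1.0e+00  2.0e-04 -1.5e-03]
 [-1.5e-03  4.1e-03 -1.0e+00]]
```

>>> apply_moves(plan=[[[0.001, -0.001, 0.003, 0, 0, 0, 0.1], [0.001, -0.001, 0.003, 0, 0, 0, 0.4], [0.001, -0.001, 0.003, 0, 0, 0, 0.6], [0.001, -0.001, 0.003, 0, 0, 0, 0.8], [0.001, -0.001, 0.003, 0, 0, 0, 1], [0.001, -0.001, 0.003, 0, 0, 0, 1], [0.001, -0.001, 0.003, 0, 0, 0, 1], [0.001, -0.001, 0.003, 0, 0, 0, 1]]], force=80)

```text
time: 3.88
tool_pos: [0.5987, -0.2002, 0.0803]
tcp_rot: [2.221, 2.22, 0.001]
wrist_force: [0.2, 1.1, 6.1]
width: 0.333
```

```bash
python3 snap.py g2 wrist
```

```text
3.8833 [ 0.5987 -0.2002  0.0803] [2.2208e+00 2.2204e+00 1.1000e-03] [0.18 1.06 6.06] [ 0.129  0.064 -0.075] 0.3331467241490155 [-0.362  0.312  1.838  0.     0.99  -0.362]
```

View pics/wrist_g2.png

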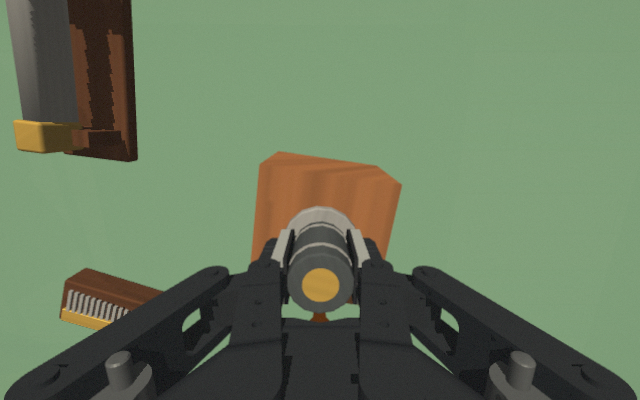

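>>> apply_moves(plan=[[[0, 0, -0.01, 0, 0, 0, 1], [0, 0, -0.03, 0, 0, 0, 1], [0, 0, -0.06, 0, 0, 0, 1], [0, 0, -0.095, 0, 0, 0, 1], [0, 0, -0.125, 0, 0, 0, 1], [0, 0, -0.135, 0, 0, 0, 1], [0, 0, -0.135, 0, 0, 0, 1], [0, 0, -0.135, 0, 0, 0, 1]]])

```text
time: 4.6
tool_pos: [0.5973, -0.1998, 0.213]
tcp_rot: [-2.221, -2.22, 0.001]
wrist_force: [-0.7, 0.3, -4.3]
width: 0.331
```

```bash
python3 snap.py lift wrist side
```

```text
4.6 [ 0.5973 -0.1998  0.213 ] [-2.2206e+00 -2.2204e+00  1.1000e-03] [-0.67  0.27 -4.32] [-0.019  0.004 -0.036] 0.3310941793589244 [-0.362  0.192  1.725 -0.     1.226 -0.362]
```

View pics/wrist_lift.png

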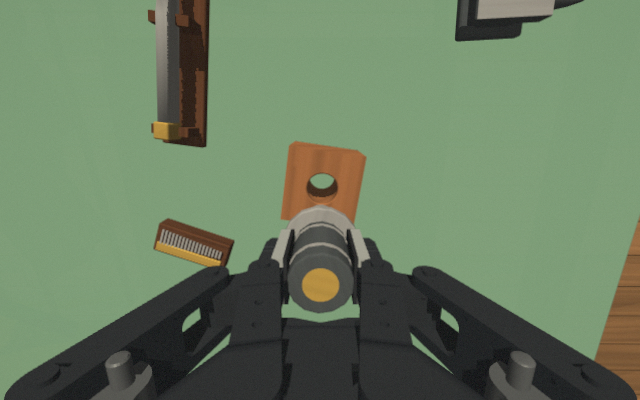

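View pics/side_lift.png

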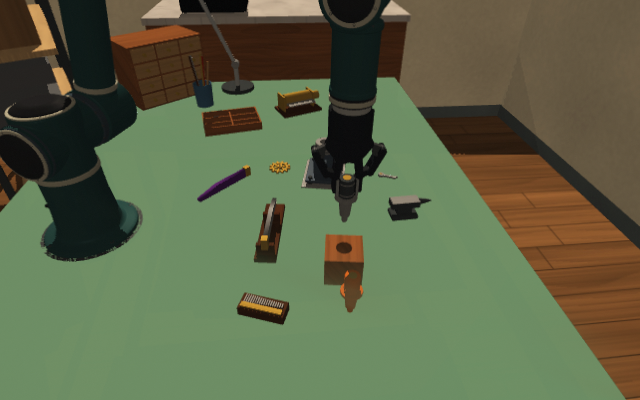

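>>> apply_moves(plan=[[[0.04, 0, 0, 0, 0, 0, 1], [0.08, 0.001, 0, 0, 0, 0, 1], [0.12, 0.002, 0, 0, 0, 0, 1], [0.16, 0.003, 0, 0, 0, 0, 1], [0.2, 0.003, 0, 0, 0, 0, 1], [0.24, 0.003, 0, 0, 0, 0, 1], [0.28, 0.004, 0, 0, 0, 0, 1], [0.32, 0.004, 0, 0, 0, 0, 1]]])

```text
time: 5.37
tool_pos: [0.5999, 0.1216, 0.2108]
tcp_rot: [-2.219, -2.219, 0.007]
wrist_force: [0.5, 0.9, -3.8]
width: 0.33
```

>>> apply_moves(plan=[[[0.035, 0, 0, 0, 0, 0, 1], [0.06, 0, 0, 0, 0, 0, 1], [0.068, 0, 0, 0, 0, 0, 1], [0.068, 0, 0.01, 0, 0, 0, 1], [0.068, 0, 0.02, 0, 0, 0, 1], [0.068, 0, 0.025, 0, 0, 0, 1], [0.068, 0, 0.025, 0, 0, 0, 1], [0.068, 0, 0.025, 0, 0, 0, 1]]])

```text
time: 6.03
tool_pos: [0.6012, 0.1862, 0.1875]
tcp_rot: [-2.223, -2.218, 0.004]
wrist_force: [0.9, 0.4, -4.2]
width: 0.333
```

```bash
python3 snap.py over wrist side scene
python3 - <<'E'
import cv2
b=cv2.imread('pics/side_over.png');cv2.imwrite('pics/sd_o.png',cv2.resize(b[95:200,280:370],None,fx=6,fy=6,interpolation=cv2.INTER_CUBIC))
b=cv2.imread('pics/scene_over.png');cv2.imwrite('pics/sc_o.png',cv2.resize(b[155:285,375:475],None,fx=5,fy=5,interpolation=cv2.INTER_CUBIC))
E
```

```text
6.0333 [0.6012 0.1862 0.1875] [-2.2226 -2.2184  0.0044] [ 0.9   0.37 -4.2 ] [ 0.016 -0.022  0.002] 0.33309283466975376 [ 0.261  0.211  1.751 -0.     1.183  0.263]
```

View pics/sd_o.png

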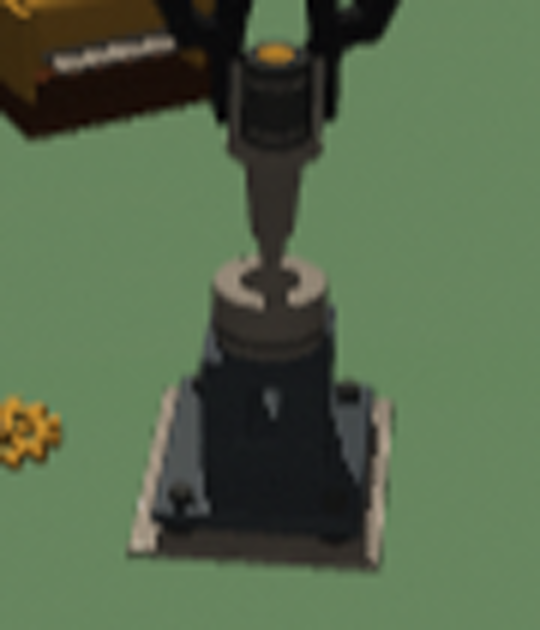

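View pics/sc_o.png

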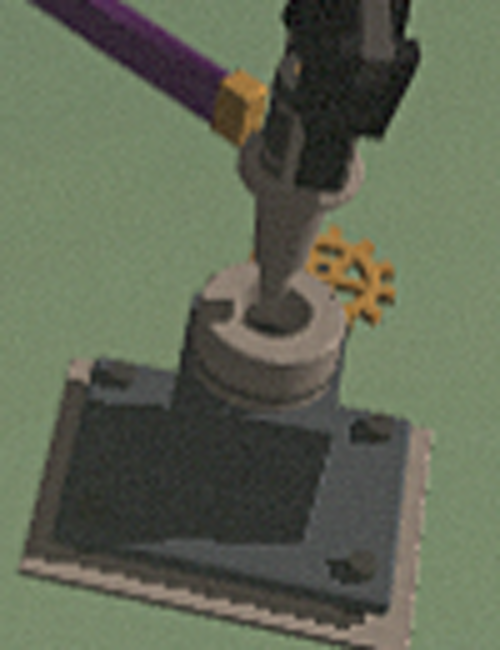

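View pics/wrist_over.png

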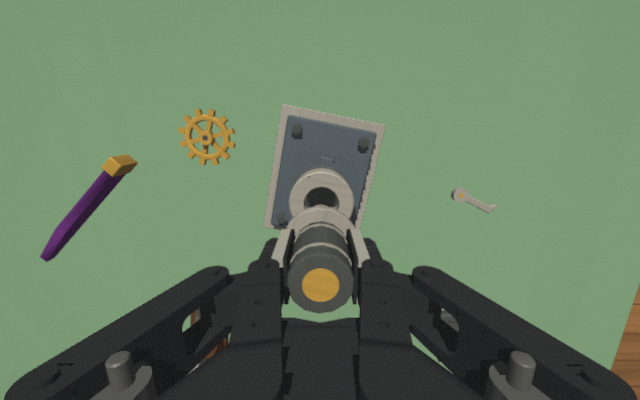

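Run:
```python
from h import *
def SD(p): return (p-np.array([280,95])+.5)*6-.5
def SC(p): return (p-np.array([375,155])+.5)*5-.5
for x,y in [(.602,.188)]:
    for z in [.112,.121,.179,.245]:
        P=np.array([x,y,z]);print(z,SD(proj(P,'side')[0]).round(1),SC(proj(P,'scene')[0]).round(1))
    # sensitivities at z .112
    for d in ([.001,0,0],[0,.001,0]):
        print(d,(SD(proj(np.array([x,y,.15])+d,'side')[0])-SD(proj(np.array([x,y,.15]),'side')[0])).round(2),(SC(proj(np.array([x,y,.15])+d,'scene')[0])-SC(proj(np.array([x,y,.15]),'scene')[0])).round(2))
t=np.linspace(0,2*np.pi,200)
for x,y,z,r in [(.602,.188,.112,.027),(.602,.188,.179,.022),(.602,.188,.185,.022),(.602,.188,.112,.0145)]:
    c=np.c_[x+r*np.cos(t),y+r*np.sin(t),0*t+z]
    for n,f in (('side',SD),('scene',SC)):
        q=np.array([f(p) for p in proj(c,n)]);print(z,r,n,'x',q[:,0].min().round(1),q[:,0].max().round(1),'y',q[:,1].min().round(1),q[:,1].max().round(1))
```

```text
0.112 [268.4 278.3] [276.1 305.8]
0.121 [268.8 261.4] [279.9 288.7]
0.179 [271.  148.3] [306.1 172.7]
0.245 [273.7  10.5] [338.9  27.5]
[0.001, 0, 0] [ 2.14 -0.08] [0.24 1.89]
[0, 0.001, 0] [-0.24 -0.98] [2.8  0.16]
0.112 0.027 side x 211.4 325.5 y 251.3 306.4
0.112 0.027 scene x 202.7 350.1 y 255.6 358.2
0.179 0.022 side x 222.8 319.2 y 127.5 169.7
0.179 0.022 scene x 243.1 369.5 y 131.8 215.0
0.185 0.022 side x 222.9 319.6 y 115.5 157.5
0.185 0.022 scene x 245.6 372.7 y 119.3 202.3
0.112 0.0145 side x 237.8 299.1 y 263.7 293.3
0.112 0.0145 scene x 236.6 315.8 y 278.6 333.7
```

Run:
```python
import cv2
b=cv2.imread('pics/side_over.png');cv2.imwrite('pics/sd_o2.png',cv2.resize(b[100:158,305:345],None,fx=10,fy=10,interpolation=cv2.INTER_LANCZOS4))
b=cv2.imread('pics/scene_over.png');cv2.imwrite('pics/sc_o2.png',cv2.resize(b[175:240,405:455],None,fx=9,fy=9,interpolation=cv2.INTER_LANCZOS4))
b=cv2.imread('pics/wrist_over.png');cv2.imwrite('pics/w_o2.png',cv2.resize(b[155:320,270:370],None,fx=3.6,fy=3.6,interpolation=cv2.INTER_LANCZOS4))
```

```text
(no output)
```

View pics/sd_o2.png

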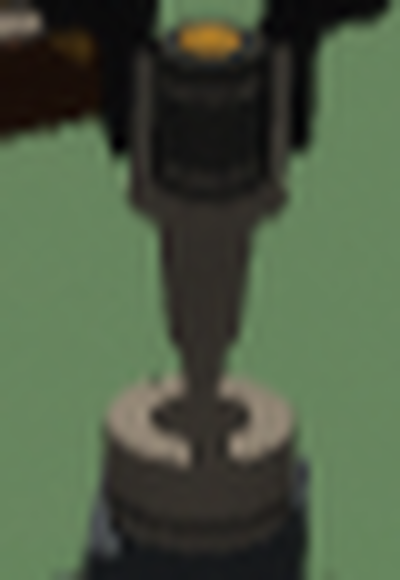

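View pics/sc_o2.png

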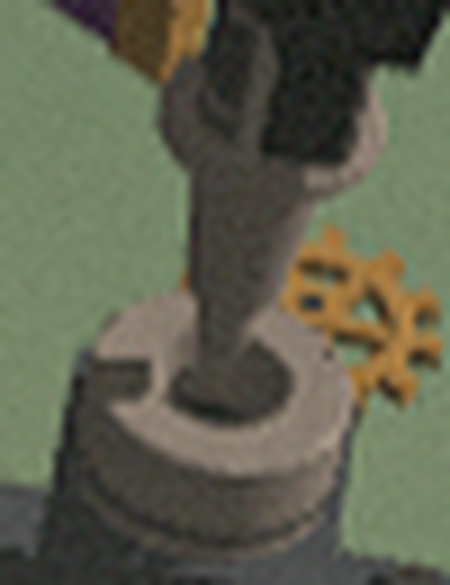

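View pics/w_o2.png

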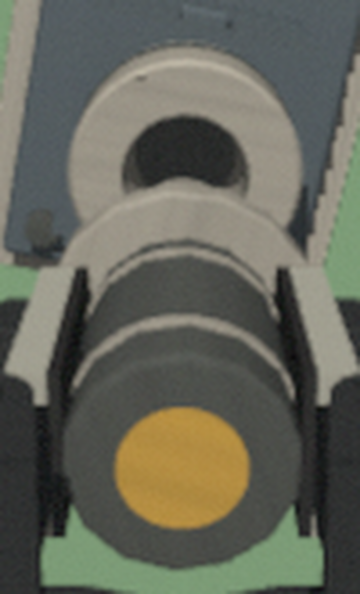

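>>> apply_moves(plan=[[[0.001, 0, 0.006, 0, 0, 0, 1], [0.001, 0, 0.014, 0, 0, 0, 1], [0.001, 0, 0.022, 0, 0, 0, 1], [0.001, 0, 0.03, 0, 0, 0, 1], [0.001, 0, 0.038, 0, 0, 0, 1], [0.001, 0, 0.044, 0, 0, 0, 1], [0.001, 0, 0.048, 0, 0, 0, 1], [0.001, 0, 0.05, 0, 0, 0, 1]]], force=110)

```text
time: 6.85
tool_pos: [0.6014, 0.1889, 0.1379]
tcp_rot: [-2.221, -2.221, 0.002]
wrist_force: [-0.1, 0.1, -3.7]
width: 0.324
```

```bash
python3 snap.py d1 side scene
python3 - <<'E'
import cv2
b=cv2.imread('pics/side_d1.png');cv2.imwrite('pics/sd_d1.png',cv2.resize(b[100:158,305:345],None,fx=10,fy=10,interpolation=cv2.INTER_LANCZOS4))
b=cv2.imread('pics/scene_d1.png');cv2.imwrite('pics/sc_d1.png',cv2.resize(b[175:240,405:455],None,fx=9,fy=9,interpolation=cv2.INTER_LANCZOS4))
E
```

```text
6.85 [0.6014 0.1889 0.1379] [-2.2207 -2.2209  0.0024] [-0.13  0.06 -3.67] [-0.012  0.04   0.   ] 0.3243291776699921 [0.265 0.254 1.795 0.    1.094 0.265]
```

View pics/sd_d1.png

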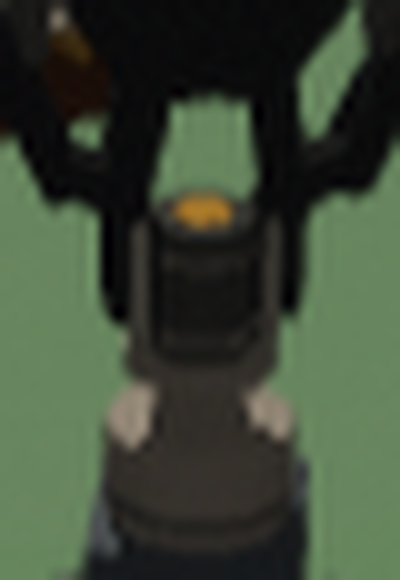

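View pics/sc_d1.png

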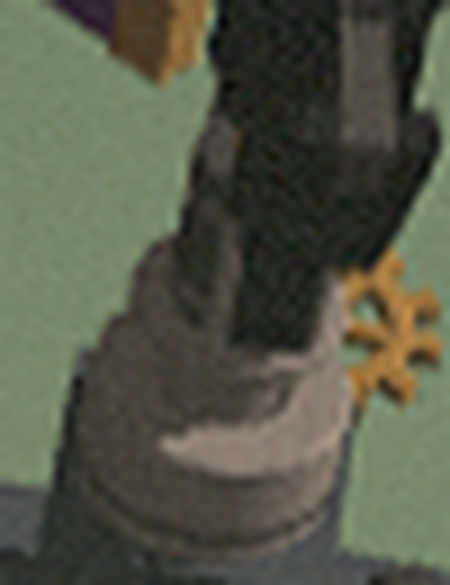

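>>> apply_moves(plan=[[[-0.0005, 0, 0.003, 0, 0, 0, 1], [-0.0005, 0, 0.006, 0, 0, 0.038, 1], [-0.0005, 0, 0.0075, 0, 0, 0.076, 1], [-0.0005, 0, 0.0085, 0, 0, 0.114, 1], [-0.0005, 0, 0.009, 0, 0, 0.152, 1], [-0.0005, 0, 0.0092, 0, 0, 0.19, 1], [-0.0005, 0, 0.0094, 0, 0, 0.228, 1], [-0.0005, 0, 0.0096, 0, 0, 0.266, 1]]])

```text
time: 7.62
tool_pos: [0.6026, 0.1885, 0.1303]
tcp_rot: [2.935, 1.12, 0.002]
wrist_force: [0.0, -1.1, -4.1]
width: 0.328
```

```bash
cat > st.py <<'E'
from h import *
s=readout.read_state();print(s['time'],s['tool_pos'].round(4),s['wrist_force'].round(2),s['torque'].round(3),s['width'].round(3) if hasattr(s['width'],'round') else s['width'],s['q'].round(3))
M=R.from_rotvec(s['tcp_rot']).as_matrix();print('tool x yaw',np.degrees(np.arctan2(M[1,0],M[0,0])).round(2),'zaxis',M[:,2].round(4))
E
python3 st.py
```

```text
7.6167 [0.6026 0.1885 0.1303] [ 0.04 -1.14 -4.11] [-0.176 -0.084 -0.024] 0.32830478748879177 [ 0.264  0.261  1.802 -0.     1.078  1.106]
tool x yaw 41.79 zaxis [ 0.0014  0.     -1.    ]
```

>>> apply_moves(plan=[[[0, 0, 0.0004, 0, 0, -0.038, 1], [0, 0, 0.0008, 0, 0, -0.076, 1], [0, 0, 0.0012, 0, 0, -0.114, 1], [0, 0, 0.0016, 0, 0, -0.152, 1], [0, 0, 0.0019, 0, 0, -0.19, 1], [0, 0, 0.0022, 0, 0, -0.228, 1], [0, 0, 0.0025, 0, 0, -0.266, 1], [0, 0, 0.0028, 0, 0, -0.304, 1]]])

```text
time: 8.28
tool_pos: [0.6017, 0.1886, 0.1272]
tcp_rot: [-2.078, -2.356, 0.0]
wrist_force: [-1.6, -0.8, -3.8]
width: 0.329
```

```bash
python3 st.py
```

```text
8.2833 [0.6017 0.1886 0.1272] [-1.63 -0.82 -3.79] [0.016 0.36  0.009] 0.3287438493409093 [0.264 0.263 1.805 0.    1.074 0.139]
tool x yaw 97.17 zaxis [-5.e-04  2.e-04 -1.e+00]
```

>>> apply_moves(plan=[[[0, -0.0003, 0.0003, 0, 0, -0.038, 1], [0, -0.0004, 0.0006, 0, 0, -0.076, 1], [0, -0.0004, 0.0009, 0, 0, -0.114, 1], [0, -0.0004, 0.0012, 0, 0, -0.152, 1], [0, -0.0004, 0.0014, 0, 0, -0.19, 1], [0, -0.0004, 0.0016, 0, 0, -0.228, 1], [0, -0.0004, 0.0018, 0, 0, -0.266, 1], [0, -0.0004, 0.002, 0, 0, -0.304, 1]]])

```text
time: 8.95
tool_pos: [0.6007, 0.188, 0.1253]
tcp_rot: [-0.762, -3.046, 0.002]
wrist_force: [-2.5, -2.4, -1.5]
width: 0.325
```

```bash
python3 st.py
```

```text
8.95 [0.6007 0.188  0.1253] [-2.47 -2.36 -1.47] [-0.39   0.745 -0.069] 0.3249289111822274 [ 0.264  0.264  1.807 -0.     1.072 -0.816]
tool x yaw 151.89 zaxis [-2.e-03 -9.e-04 -1.e+00]
```

>>> apply_moves(plan=[[[0.0002, -0.0006, 0.0003, 0, 0, 0.038, 1], [0.0002, -0.0006, 0.0006, 0, 0, 0.076, 1], [0.0002, -0.0006, 0.0008, 0, 0, 0.114, 1], [0.0002, -0.0006, 0.0011, 0, 0, 0.152, 1], [0.0002, -0.0006, 0.0013, 0, 0, 0.19, 1], [0.0002, -0.0006, 0.0016, 0, 0, 0.228, 1], [0.0002, -0.0006, 0.0018, 0, 0, 0.266, 1], [0.0002, -0.0006, 0.0021, 0, 0, 0.304, 1]]])

```text
time: 9.62
tool_pos: [0.6016, 0.1886, 0.1243]
tcp_rot: [2.091, 2.344, 0.003]
wrist_force: [-1.9, 0.0, 0.7]
width: 0.33
```

```bash
python3 st.py
```

```text
9.6167 [0.6016 0.1886 0.1243] [-1.94  0.02  0.69] [0.105 0.405 0.151] 0.32983416735829785 [2.640e-01 2.650e-01 1.809e+00 1.000e-03 1.067e+00 1.500e-01]
tool x yaw 96.52 zaxis [ 0.0014  0.001  -1.    ]
```

>>> apply_moves(plan=[[[0, -0.0003, 0.0003, 0, 0, 0.038, 1], [0, -0.0003, 0.0006, 0, 0, 0.076, 1], [0, -0.0003, 0.0008, 0, 0, 0.114, 1], [0, -0.0003, 0.0011, 0, 0, 0.152, 1], [0, -0.0003, 0.0013, 0, 0, 0.19, 1], [0, -0.0003, 0.0016, 0, 0, 0.228, 1], [0, -0.0003, 0.0018, 0, 0, 0.266, 1], [0, -0.0003, 0.002, 0, 0, 0.304, 1]]])

```text
time: 10.28
tool_pos: [0.6028, 0.1882, 0.1233]
tcp_rot: [2.934, 1.121, 0.007]
wrist_force: [-0.4, -1.1, 2.5]
width: 0.324
```

```bash
python3 st.py
```

```text
10.2833 [0.6028 0.1882 0.1233] [-0.4  -1.11  2.53] [-0.246  0.038  0.212] 0.32428746241375794 [ 2.640e-01  2.660e-01  1.810e+00 -1.000e-03  1.062e+00  1.105e+00]
tool x yaw 41.83 zaxis [ 4.6e-03  5.0e-04 -1.0e+00]
```

>>> apply_moves(plan=[[[0, 0, 0.0003, 0, 0, -0.038, 1], [0, 0, 0.0006, 0, 0, -0.076, 1], [0, 0, 0.0009, 0, 0, -0.114, 1], [0, 0, 0.0012, 0, 0, -0.152, 1], [0, 0, 0.0015, 0, 0, -0.19, 1], [0, 0, 0.0018, 0, 0, -0.228, 1], [0, 0, 0.0021, 0, 0, -0.266, 1], [0, 0, 0.0024, 0, 0, -0.304, 1]]])

```text
time: 10.95
tool_pos: [0.6017, 0.1886, 0.1217]
tcp_rot: [2.079, 2.355, 0.004]
wrist_force: [-3.6, -0.4, 7.5]
width: 0.328
```

```bash
python3 snap.py d2 side scene; python3 st.py
python3 - <<'E'
import cv2
b=cv2.imread('pics/side_d2.png');cv2.imwrite('pics/sd_d2.png',cv2.resize(b[100:158,305:345],None,fx=10,fy=10,interpolation=cv2.INTER_LANCZOS4))
b=cv2.imread('pics/scene_d2.png');cv2.imwrite('pics/sc_d2.png',cv2.resize(b[175:240,405:455],None,fx=9,fy=9,interpolation=cv2.INTER_LANCZOS4))
E
```

```text
10.95 [0.6017 0.1886 0.1217] [2.0787 2.3548 0.0039] [-3.65 -0.41  7.48] [-0.102  1.096 -0.326] 0.3283107249501041 [2.640e-01 2.670e-01 1.811e+00 1.000e-03 1.061e+00 1.390e-01]
11.05 [0.6017 0.1886 0.1217] [-4.39  0.41  6.04] [-0.015  0.9    0.269] 0.32569850149965884 [2.640e-01 2.670e-01 1.811e+00 1.000e-03 1.061e+00 1.410e-01]
tool x yaw 97.04 zaxis [ 0.0022  0.0012 -1.    ]
```

View pics/sd_d2.png

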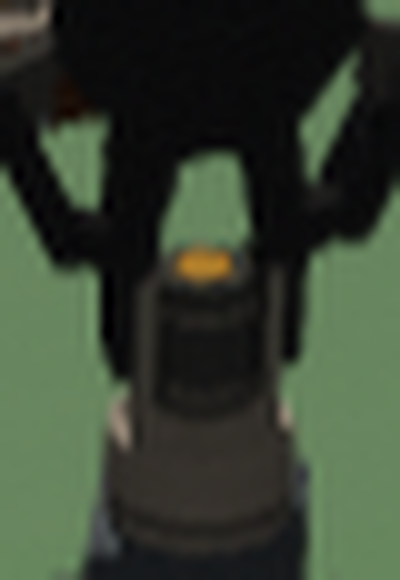

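View pics/sc_d2.png

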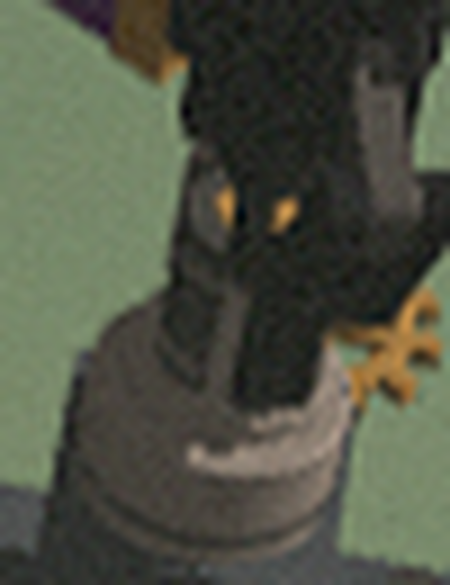

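Run:
```python
from h import *
for z in [.158,.160,.162,.164,.166]: print(z,(proj([.6025,.187,z],'side')-[305,100]+.5)*10-.5,(proj([.6025,.187,z-.046],'side')-[305,100]+.5)*10-.5)
```

```text
0.158 [[202.84207426 268.63253661]] [[199.86602935 415.82498422]]
0.16 [[202.97478799 262.06682889]] [[199.99244867 409.57397821]]
0.162 [[203.10778547 255.4869274 ]] [[200.11913267 403.30974429]]
0.164 [[203.24106759 248.89278815]] [[200.24608215 397.03224223]]
0.166 [[203.37463521 242.28436699]] [[200.37329791 390.74143166]]
```

>>> apply_moves(plan=[[[0, -0.0003, 0.0003, 0, 0, -0.038, 1], [0, -0.0005, 0.0006, 0, 0, -0.076, 1], [0, -0.0006, 0.0009, 0, 0, -0.114, 1], [0, -0.0006, 0.0012, 0, 0, -0.152, 1], [0, -0.0006, 0.0015, 0, 0, -0.19, 1], [0, -0.0006, 0.0017, 0, 0, -0.228, 1], [0, -0.0006, 0.0019, 0, 0, -0.266, 1], [0, -0.0006, 0.0021, 0, 0, -0.304, 1]]])

```text
time: 11.72
tool_pos: [0.6007, 0.1879, 0.1201]
tcp_rot: [0.764, 3.046, 0.001]
wrist_force: [-7.6, -2.2, 10.3]
width: 0.323
```

```bash
python3 st.py
```

```text
11.7167 [0.6007 0.1879 0.1201] [-7.58 -2.18 10.28] [-0.527  1.311 -0.392] 0.32281671628636543 [ 0.264  0.267  1.814  0.     1.059 -0.816]
tool x yaw 151.84 zaxis [ 1.3e-03  4.0e-04 -1.0e+00]
```

>>> apply_moves(plan=[[[0.0002, -0.0006, 0.0002, 0, 0, 0.038, 1], [0.0003, -0.0012, 0.0004, 0, 0, 0.076, 1], [0.0003, -0.0012, 0.0006, 0, 0, 0.114, 1], [0.0003, -0.0012, 0.0008, 0, 0, 0.152, 1], [0.0003, -0.0012, 0.001, 0, 0, 0.19, 1], [0.0003, -0.0012, 0.0012, 0, 0, 0.228, 1], [0.0003, -0.0012, 0.0014, 0, 0, 0.266, 1], [0.0003, -0.0012, 0.0014, 0, 0, 0.304, 1]]])

```text
time: 12.38
tool_pos: [0.6016, 0.1885, 0.1197]
tcp_rot: [2.089, 2.343, 0.009]
wrist_force: [-3.1, 1.8, 10.7]
width: 0.326
```

```bash
python3 st.py
```

```text
12.3833 [0.6016 0.1885 0.1197] [-3.07  1.75 10.67] [0.235 0.864 0.53 ] 0.3259750840074873 [2.640e-01 2.660e-01 1.816e+00 1.000e-03 1.053e+00 1.480e-01]
tool x yaw 96.58 zaxis [ 0.0055  0.0025 -1.    ]
```

>>> apply_moves(plan=[[[-0.0003, -0.0005, 0.0003, 0, 0, 0.038, 1], [-0.0005, -0.001, 0.0006, 0, 0, 0.076, 1], [-0.0005, -0.001, 0.0009, 0, 0, 0.114, 1], [-0.0005, -0.001, 0.0012, 0, 0, 0.152, 1], [-0.0005, -0.001, 0.0014, 0, 0, 0.19, 1], [-0.0005, -0.001, 0.0016, 0, 0, 0.228, 1], [-0.0005, -0.001, 0.0016, 0, 0, 0.266, 1], [-0.0005, -0.001, 0.0016, 0, 0, 0.304, 1]]])

```text
time: 13.05
tool_pos: [0.6028, 0.1881, 0.1197]
tcp_rot: [2.933, 1.122, 0.017]
wrist_force: [-0.6, 0.3, 13.3]
width: 0.325
```

```bash
python3 snap.py d3 side scene; python3 st.py
python3 - <<'E'
import cv2
b=cv2.imread('pics/side_d3.png');cv2.imwrite('pics/sd_d3.png',cv2.resize(b[100:158,305:345],None,fx=10,fy=10,interpolation=cv2.INTER_LANCZOS4))
b=cv2.imread('pics/scene_d3.png');cv2.imwrite('pics/sc_d3.png',cv2.resize(b[175:240,405:455],None,fx=9,fy=9,interpolation=cv2.INTER_LANCZOS4))
E
```

```text
13.05 [0.6028 0.1881 0.1197] [2.9335 1.1222 0.0168] [-0.57  0.27 13.25] [0.108 0.477 0.542] 0.32463721867510426 [0.263 0.265 1.817 0.    1.048 1.103]
13.15 [0.6028 0.1882 0.1196] [-1.07  2.28 12.93] [ 0.024  0.437 -0.4  ] 0.328039703942372 [2.630e-01 2.650e-01 1.817e+00 1.000e-03 1.048e+00 1.101e+00]
tool x yaw 41.91 zaxis [ 0.0101  0.0037 -0.9999]
```

View pics/sd_d3.png

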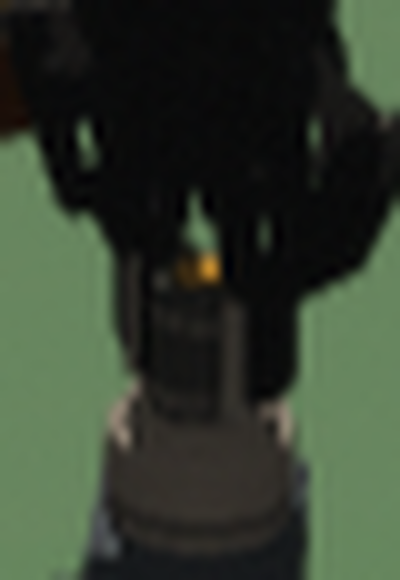

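View pics/sc_d3.png

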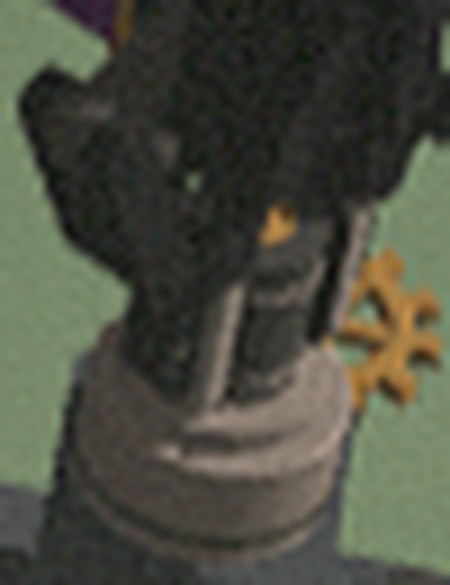

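>>> apply_moves(plan=[[[0, 0, 0.0003, 0, 0, -0.038, 1], [0, 0, 0.0006, 0, 0, -0.076, 1], [0, 0, 0.0009, 0, 0, -0.114, 1], [0, 0, 0.0012, 0, 0, -0.152, 1], [0, 0, 0.0012, 0, 0, -0.19, 1], [0, 0, 0.0012, 0, 0, -0.228, 1], [0, 0, 0.0012, 0, 0, -0.266, 1], [0, 0, 0.0012, 0, 0, -0.304, 1]]])

```text
time: 13.82
tool_pos: [0.6016, 0.1886, 0.1192]
tcp_rot: [2.079, 2.352, 0.013]
wrist_force: [-6.3, 1.8, 19.5]
width: 0.323
```

```bash
python3 snap.py d4 side scene; python3 st.py
python3 - <<'E'
import cv2
b=cv2.imread('pics/side_d4.png');cv2.imwrite('pics/sd_d4.png',cv2.resize(b[100:158,305:345],None,fx=10,fy=10,interpolation=cv2.INTER_LANCZOS4))
E
```

```text
13.8167 [0.6016 0.1886 0.1192] [2.0786 2.3523 0.0131] [-6.32  1.76 19.54] [ 0.253  1.539 -0.58 ] 0.32311411404043033 [0.263 0.265 1.818 0.003 1.05  0.138]
13.9167 [0.6016 0.1886 0.1193] [-6.31  3.9  18.63] [0.245 1.448 0.464] 0.3261152516423976 [0.263 0.265 1.818 0.002 1.05  0.139]
tool x yaw 97.03 zaxis [ 0.0076  0.0041 -1.    ]
```

View pics/sd_d4.png

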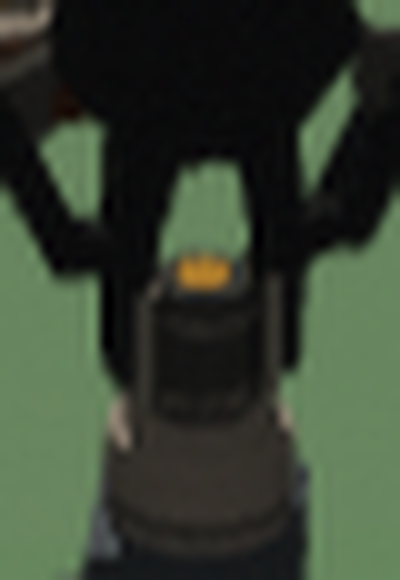

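>>> apply_moves(plan=[[[0, -0.0005, -0.001, 0, 0, 0, 1], [-0.0003, -0.001, -0.002, 0, 0, 0, 1], [-0.0006, -0.0015, -0.003, 0, 0, 0, 1], [-0.0006, -0.0015, -0.0035, 0, 0, 0, 1], [-0.0006, -0.0015, -0.0035, 0, 0, 0, 1], [-0.0006, -0.0015, -0.0035, 0, 0, 0, 1], [-0.0006, -0.0015, -0.0035, 0, 0, 0, 1], [-0.0006, -0.0015, -0.0035, 0, 0, 0, 1]]])

```text
time: 14.58
tool_pos: [0.6015, 0.1884, 0.1202]
tcp_rot: [2.082, 2.347, 0.017]
wrist_force: [3.5, 6.2, 3.1]
width: 0.327
```

```bash
python3 st.py
```

```text
14.5833 [0.6015 0.1884 0.1202] [3.5  6.22 3.08] [ 0.849 -0.192  0.266] 0.32664524313347226 [0.263 0.262 1.82  0.003 1.048 0.142]
tool x yaw 96.87 zaxis [ 0.0104  0.0052 -0.9999]
```

>>> apply_moves(plan=[[[0.0008, 0.0004, -0.0007, 0, 0, 0, 1], [0.0008, 0.0004, -0.0007, 0, 0, 0, 1], [0.0008, 0.0004, -0.0007, 0, 0, 0, 1], [0.0008, 0.0004, -0.0007, 0, 0, 0, 0.3], [0.0008, 0.0004, -0.0007, 0, 0, 0, 0], [0.0008, 0.0004, -0.001, 0, 0, 0, -0.5], [0.0008, 0.0004, -0.001, 0, 0, 0, -1], [0.0008, 0.0004, -0.002, 0, 0, 0, -1]]])

```text
time: 15.25
tool_pos: [0.5969, 0.1861, 0.1174]
tcp_rot: [-2.085, -2.35, 0.001]
wrist_force: [-0.9, -1.6, -0.1]
width: 0.899
```

```bash
python3 snap.py rel wrist side scene; python3 st.py
python3 - <<'E'
import cv2
b=cv2.imread('pics/side_rel.png');cv2.imwrite('pics/sd_rel.png',cv2.resize(b[100:158,305:345],None,fx=10,fy=10,interpolation=cv2.INTER_LANCZOS4))
E
```

```text
15.25 [0.5969 0.1861 0.1174] [-2.0849e+00 -2.3496e+00  1.4000e-03] [-0.95 -1.56 -0.06] [-0.014 -0.002 -0.004] 0.8988431954342104 [ 0.263  0.264  1.824 -0.     1.055  0.143]
15.4 [0.5972 0.1863 0.1175] [ 0.45 -0.24  0.04] [ 0.012 -0.039  0.007] 0.9985572608186905 [ 0.263  0.264  1.823 -0.     1.055  0.143]
tool x yaw 96.83 zaxis [-3.e-04 -2.e-04 -1.e+00]
```

View pics/sd_rel.png

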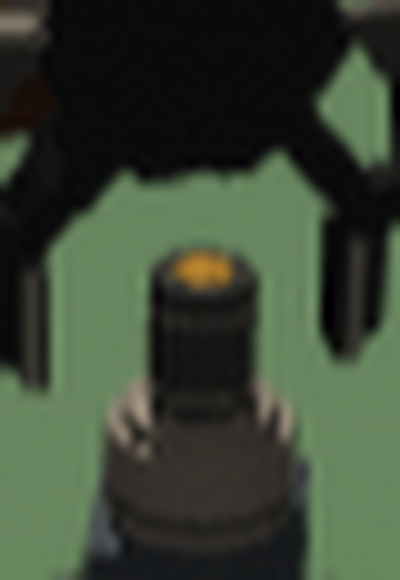

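View pics/wrist_rel.png

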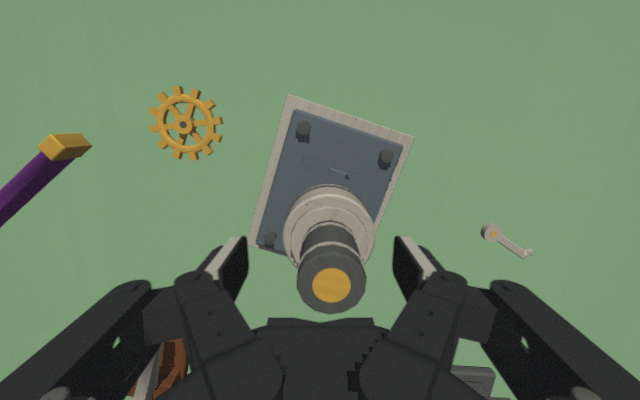

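>>> apply_moves(plan=[[[0, 0, -0.03, 0, 0, 0, -1], [0, 0, -0.06, 0, 0, 0, -1], [0, 0, -0.08, 0, 0, 0, -1], [-0.03, -0.02, -0.08, 0, 0, 0.02, -1], [-0.063, -0.044, -0.08, 0, 0, 0.04, -1], [-0.096, -0.068, -0.08, 0, 0, 0.06, -1], [-0.13, -0.092, -0.08, 0, 0, 0.079, -1], [-0.163, -0.115, -0.08, 0, 0, 0.079, -1]]])

```text
time: 16.07
tool_pos: [0.5012, 0.0096, 0.1974]
tcp_rot: [2.361, 2.072, -0.001]
wrist_force: [0.9, -1.1, 0.4]
width: 0.998
```

```bash
python3 st.py
python3 - <<'E'
from h import *
import json
s=json.load(open('s_mid.json'))
W=lambda x,y:((x+.5)/3.4-.5+230,(y+.5)/3.4-.5+120)
h=np.array([.4310,-.1428]);d=np.array([.1288,.9917])
for n,p,z in [('rack far TL',(88,28),.012),('TR',(216,42),.012),('BR',(168,530),.012),('BL',(52,522),.012),('midpost L top near',(68,228),.04),('mid lo',(70,255),.04),('mid right top',(185,235),.04),('mid right lo',(190,330),.04),('rear L',(55,495),.04),('rear R',(165,495),.04)]:
    x=atz(W(*p),z,'wrist',s)[:2];print(n,x.round(4),'along from head',((x-h)@d).round(4),'lat',((x-h)@[d[1],-d[0]]).round(4))
E
```

```text
16.0667 [0.5012 0.0096 0.1974] [ 0.89 -1.11  0.37] [-0.076 -0.072  0.004] 0.9983180742216772 [-0.03  -0.042  2.006 -0.     1.178  0.1  ]
tool x yaw 82.52 zaxis [-2.e-04 -3.e-04 -1.e+00]
rack far TL [0.4308 0.0453] along from head 0.1865 lat -0.0245
TR [0.4785 0.04  ] along from head 0.1874 lat 0.0235
BR [ 0.4516 -0.1654] along from head -0.0198 lat 0.0233
BL [ 0.4018 -0.1613] along from head -0.0221 lat -0.0266
midpost L top near [ 0.4252 -0.025 ] along from head 0.1161 lat -0.021
mid lo [ 0.4252 -0.0351] along from head 0.106 lat -0.0197
mid right top [ 0.4677 -0.0278] along from head 0.1188 lat 0.0216
mid right lo [ 0.4682 -0.0645] along from head 0.0825 lat 0.0268
rear L [ 0.4124 -0.1329] along from head 0.0074 lat -0.0197
rear R [ 0.4558 -0.1332] along from head 0.0128 lat 0.0233
```

>>> apply_moves(plan=[[[-0.038, -0.014, 0, 0, 0, 0, -1], [-0.076, -0.028, 0.01, 0, 0, 0, -1], [-0.11, -0.04, 0.02, 0, 0, 0, -1], [-0.134, -0.05, 0.03, 0, 0, 0, -1], [-0.134, -0.05, 0.03, 0, 0, 0, -1], [-0.134, -0.05, 0.03, 0, 0, 0, -1], [-0.134, -0.05, 0.03, 0, 0, 0, -1], [-0.134, -0.05, 0.03, 0, 0, 0, -1]]])

```text
time: 16.73
tool_pos: [0.4367, -0.115, 0.1682]
tcp_rot: [2.358, 2.074, 0.001]
wrist_force: [-0.4, 0.0, 0.7]
width: 0.997
```

```bash
python3 snap.py dr wrist side scene; python3 st.py;  python3 - <<'E'
import cv2
b=cv2.imread('pics/side_dr.png');cv2.imwrite('pics/sd_x.png',cv2.resize(b[100:180,300:350],None,fx=7,fy=7,interpolation=cv2.INTER_LANCZOS4))
b=cv2.imread('pics/scene_dr.png');cv2.imwrite('pics/sc_x.png',cv2.resize(b[175:245,395:465],None,fx=8,fy=8,interpolation=cv2.INTER_LANCZOS4))
E
```

```text
16.7333 [ 0.4367 -0.115   0.1682] [2.3583e+00 2.0744e+00 1.5000e-03] [-0.37  0.03  0.71] [-0.015 -0.03  -0.021] 0.997390191387959 [-0.313 -0.118  2.132  0.     1.126 -0.185]
16.8833 [ 0.4367 -0.1148  0.168 ] [-0.01  0.18 -0.59] [-0.011 -0.012  0.042] 0.9989212616782448 [-0.312 -0.118  2.133  0.     1.126 -0.185]
tool x yaw 82.72 zaxis [ 8.e-04 -1.e-04 -1.e+00]
```

View pics/wrist_dr.png

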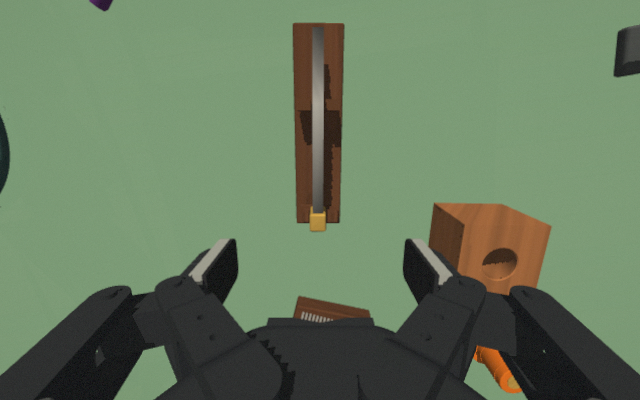

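View pics/sd_x.png

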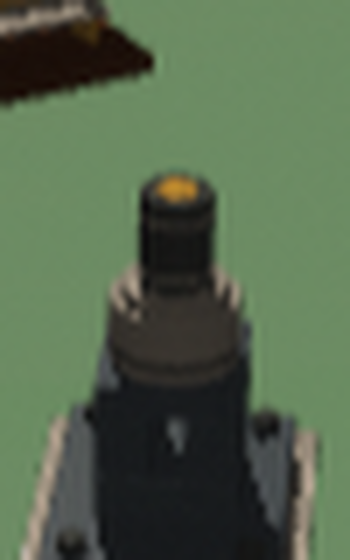

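View pics/sc_x.png

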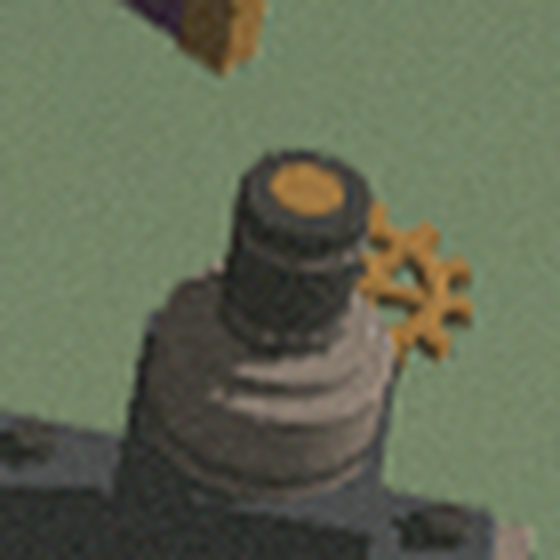

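Run:
```python
from h import *
import json
print(tri([((433.06,198.06),'scene',None),((325.0,126.7),'side',None)]))
print(tri([((433.06,198.06),'scene',None),((325.0,126.7),'side',None)])[0])
a=cv2.imread('pics/wrist_dr.png')
cv2.imwrite('pics/w_dr.png',cv2.resize(a[15:240,280:360],None,fx=2.6,fy=2.6,interpolation=cv2.INTER_CUBIC))
cv2.imwrite('pics/w_dr2.png',cv2.resize(a[90:240,280:360],None,fx=4,fy=4,interpolation=cv2.INTER_CUBIC))
```

```text
(array([0.60277133, 0.18645515, 0.15759515]), [np.float64(0.00023125700059855225), np.float64(0.00023125700059858868)])
[0.60277133 0.18645515 0.15759515]
```

View pics/w_dr2.png

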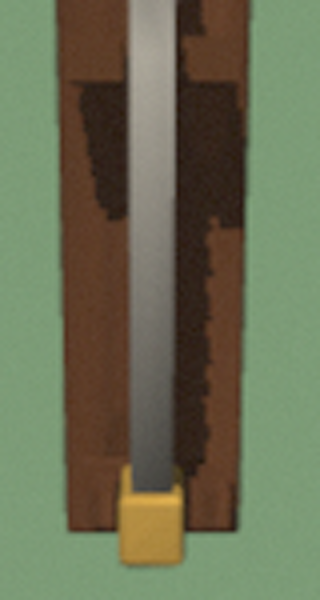

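Run:
```python
from h import *
import json
s=json.load(open('s_dr.json'))
W=lambda x,y:((x+.5)/4-.5+280,(y+.5)/4-.5+90)
t=np.array(s['tool_pos']);M=R.from_rotvec(s['tcp_rot']).as_matrix()
def f(n,p,z):
    x=atz(W(*p),z,'wrist',s);print(n,x.round(4),'tool',(M.T@(x-t))[:2].round(4))
f('head rear top',(151,565),.060);f('head front top',(151,493),.060);f('shank c front',(153,480),.056);f('shank c far',(152,10),.056)
for z in (.02,.035,.045): f('rear post front z%g'%z,(100,458),z); f('rack end z%g'%z,(100,530),z)
for z in (.02,.035,.045): f('mid post top z%g'%z,(75,82),z)
for z in (.02,.035): f('mid shadow z%g'%z,(110,218),z)
p=W(152,10);print(p)
# tip full image
for c in [(317.5,27)]: 
    x=atz(c,.04,'wrist',s);print('tip',x.round(4),'tool',(M.T@(x-t))[:2].round(4))
```

```text
head rear top [ 0.4289 -0.15    0.06  ] tool [-0.0358 -0.0035]
head front top [ 0.4313 -0.1318  0.06  ] tool [-0.0174 -0.0034]
shank c front [ 0.432  -0.1299  0.056 ] tool [-0.0154 -0.003 ]
shank c far [ 0.4457 -0.024   0.056 ] tool [ 0.0914 -0.0029]
rear post front z0.02 [ 0.4166 -0.1331  0.02  ] tool [-0.0206 -0.0178]
rack end z0.02 [ 0.4137 -0.1539  0.02  ] tool [-0.0416 -0.0181]
rear post front z0.035 [ 0.4181 -0.1288  0.035 ] tool [-0.0161 -0.0169]
rack end z0.035 [ 0.4152 -0.1485  0.035 ] tool [-0.036  -0.0172]
rear post front z0.045 [ 0.419  -0.1259  0.045 ] tool [-0.0131 -0.0163]
rack end z0.045 [ 0.4163 -0.1449  0.045 ] tool [-0.0323 -0.0166]
mid post top z0.02 [ 0.4245 -0.0348  0.02  ] tool [ 0.078  -0.0226]
mid post top z0.035 [ 0.4255 -0.0355  0.035 ] tool [ 0.0774 -0.0215]
mid post top z0.045 [ 0.4262 -0.036   0.045 ] tool [ 0.077  -0.0207]
mid shadow z0.02 [ 0.4285 -0.0692  0.02  ] tool [ 0.0443 -0.0142]
mid shadow z0.035 [ 0.4293 -0.0682  0.035 ] tool [ 0.0454 -0.0135]
(317.625, 92.125)
tip [0.4526 0.0303 0.04  ] tool [ 0.1461 -0.003 ]
```

View pics/w_dr.png

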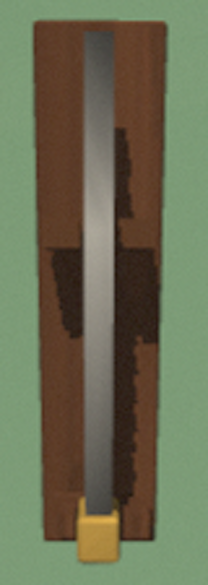

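>>> apply_moves(plan=[[[0, -0.003, 0.04, 0, 0, 0, -1], [0, -0.003, 0.08, 0, 0, 0, -1], [0, -0.003, 0.11, 0, 0, 0, -0.4], [0, -0.003, 0.13, 0, 0, 0, 0], [0, -0.003, 0.137, 0, 0, 0, 0.2], [0, -0.003, 0.137, 0, 0, 0, 0.2], [0, -0.003, 0.137, 0, 0, 0, 0.2], [0, -0.003, 0.137, 0, 0, 0, 0.2]]], force=60)

```text
time: 17.55
tool_pos: [0.4347, -0.1155, 0.0323]
tcp_rot: [2.357, 2.073, 0.003]
wrist_force: [0.9, -0.3, 0.4]
width: 0.395
```

```bash
python3 snap.py dg wrist; python3 st.py
```

```text
17.55 [ 0.4347 -0.1155  0.0323] [2.357  2.0727 0.0027] [ 0.91 -0.32  0.35] [-0.023 -0.009 -0.006] 0.3948295182497171 [-0.315  0.06   2.251 -0.     0.827 -0.187]
17.6 [ 0.4349 -0.1156  0.0325] [ 0.88 -0.46 -0.24] [0.006 0.012 0.016] 0.3991182851249465 [-0.315  0.06   2.251  0.     0.827 -0.187]
tool x yaw 82.64 zaxis [ 0.0037 -0.0012 -1.    ]
```

View pics/wrist_dg.png

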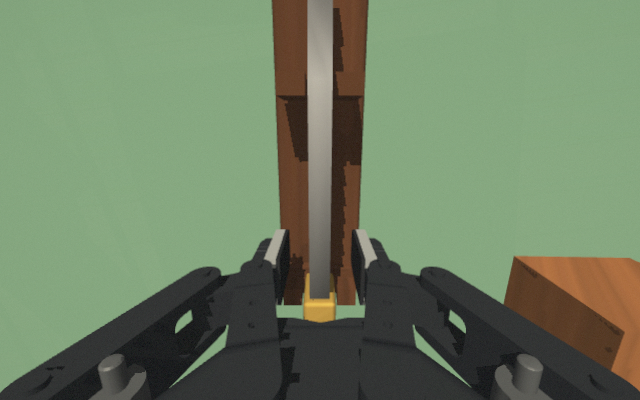

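Fingers straddle the steel shank, which is centred at column 320, just ahead of the brass head (320, 305). I'll close now.

>>> apply_moves(plan=[[[0, 0, 0, 0, 0, 0, 0.5], [0, 0, 0, 0, 0, 0, 0.8], [0, 0, 0, 0, 0, 0, 1], [0, 0, 0, 0, 0, 0, 1], [0, 0, 0, 0, 0, 0, 1], [0, 0, 0, 0, 0, 0, 1], [0, 0, -0.005, 0, 0, 0, 1], [0, 0, -0.01, 0, 0, 0, 1]]], force=80)

```text
time: 18.27
tool_pos: [0.4325, -0.1151, 0.0406]
tcp_rot: [-2.36, -2.074, 0.0]
wrist_force: [0.9, -0.7, -4.7]
width: 0.093
```

```bash
python3 st.py
```

```text
18.2667 [ 0.4325 -0.1151  0.0406] [ 0.9  -0.72 -4.66] [-0.217 -0.149 -0.003] 0.0934017973923061 [-0.316  0.044  2.248 -0.     0.85  -0.187]
tool x yaw 82.61 zaxis [-2.e-04  0.e+00 -1.e+00]
```

>>> apply_moves(plan=[[[0, 0, -0.02, 0, 0, 0, 1], [0, 0, -0.04, 0, 0, 0, 1], [0.02, 0.018, -0.05, 0, 0, 0.01, 1], [0.045, 0.042, -0.05, 0, 0, 0.021, 1], [0.07, 0.065, -0.05, 0, 0, 0.021, 1], [0.095, 0.09, -0.05, 0, 0, 0.021, 1], [0.115, 0.108, -0.05, 0, 0, 0.021, 1], [0.124, 0.116, -0.05, 0, 0, 0.021, 1]]])

```text
time: 18.93
tool_pos: [0.5662, -0.005, 0.0908]
tcp_rot: [2.425, 1.997, 0.003]
wrist_force: [1.1, -1.1, -3.8]
width: 0.098
```

>>> apply_moves(plan=[[[0, 0, 0.01, 0, 0, 0, 1], [0, 0, 0.02, 0, 0, 0, 1], [0, 0, 0.03, 0, 0, 0, 1], [0, 0, 0.037, 0, 0, 0, 1], [0, 0, 0.037, 0, 0, 0, 1], [0, 0, 0.037, 0, 0, 0, 1], [0, 0, 0.037, 0, 0, 0, 1], [0, 0, 0.037, 0, 0, 0, 1]]])

```text
time: 19.6
tool_pos: [0.5642, -0.0075, 0.0542]
tcp_rot: [2.427, 1.994, 0.001]
wrist_force: [-0.0, -0.6, -4.9]
width: 0.094
```

```bash
python3 snap.py p1 wrist side scene; python3 st.py;  python3 - <<'E'
import cv2
b=cv2.imread('pics/side_p1.png');cv2.imwrite('pics/sd_p1.png',cv2.resize(b[110:235,265:375],None,fx=4.8,fy=4.8,interpolation=cv2.INTER_LANCZOS4))
b=cv2.imread('pics/scene_p1.png');cv2.imwrite('pics/sc_p1.png',cv2.resize(b[180:290,300:470],None,fx=4.6,fy=4.6,interpolation=cv2.INTER_LANCZOS4))
E
```

```text
19.6 [ 0.5642 -0.0075  0.0542] [2.4269e+00 1.9937e+00 1.3000e-03] [-0.05 -0.59 -4.89] [-0.125  0.009 -0.015] 0.0940591132233178 [-0.057  0.23   2.001 -0.     0.909  0.138]
19.75 [ 0.5643 -0.0072  0.0543] [ 0.5  -0.04 -3.26] [-0.157 -0.019  0.02 ] 0.09857922460923783 [-0.057  0.23   2.     0.     0.909  0.138]
tool x yaw 78.83 zaxis [ 1.4e-03 -1.0e-04 -1.0e+00]
```

View pics/wrist_p1.png

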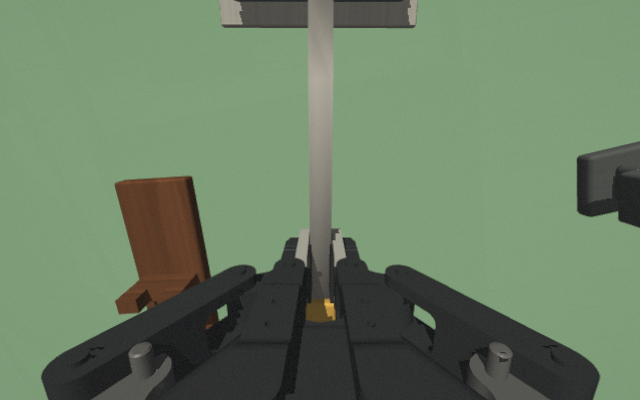

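View pics/sd_p1.png

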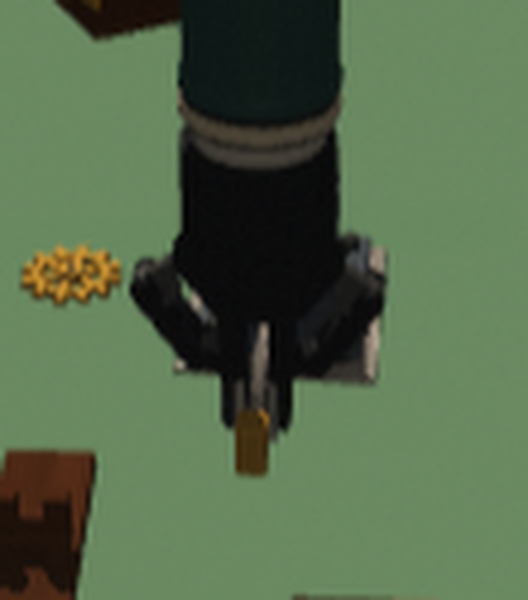

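View pics/sc_p1.png

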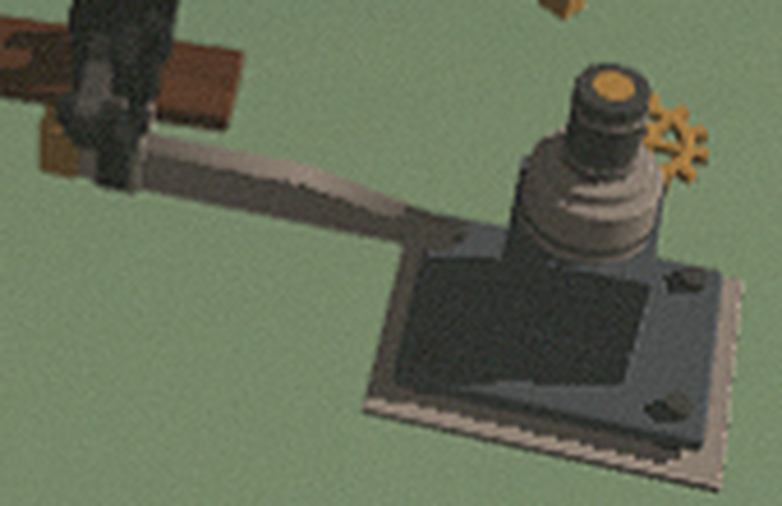

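>>> apply_moves(plan=[[[0, -0.0006, 0.005, 0, 0, 0, 1], [0, -0.0006, 0.01, 0, 0, 0, 1], [0, -0.0006, 0.01, 0, 0, 0, 1], [0, -0.0006, 0.01, 0, 0, 0, 1], [0.004, -0.0006, 0.01, 0, 0, 0, 1], [0.008, -0.0006, 0.01, 0, 0, 0, 1], [0.012, -0.0006, 0.01, 0, 0, 0, 1], [0.015, -0.0006, 0.01, 0, 0, 0, 1]]])

```text
time: 20.42
tool_pos: [0.5664, 0.0084, 0.0438]
tcp_rot: [2.427, 1.995, 0.001]
wrist_force: [-0.2, -0.3, -3.6]
width: 0.098
```

```bash
python3 snap.py p2 wrist side scene; python3 st.py;  python3 - <<'E'
import cv2
b=cv2.imread('pics/wrist_p2.png');cv2.imwrite('pics/w_p2.png',cv2.resize(b[0:320,200:440],None,fx=1.8,fy=1.8,interpolation=cv2.INTER_LANCZOS4))
b=cv2.imread('pics/scene_p2.png');cv2.imwrite('pics/sc_p2.png',cv2.resize(b[180:290,300:470],None,fx=4.6,fy=4.6,interpolation=cv2.INTER_LANCZOS4))
E
```

```text
20.4167 [0.5664 0.0084 0.0438] [2.4265e+00 1.9951e+00 7.0000e-04] [-0.23 -0.33 -3.56] [-0.17   0.052  0.031] 0.09822638973497005 [-0.029  0.249  2.001  0.     0.892  0.165]
20.5667 [0.5662 0.0082 0.0437] [-0.37  0.53 -4.35] [-0.157  0.075 -0.015] 0.096413549269443 [-0.03   0.249  2.001 -0.     0.892  0.164]
tool x yaw 78.88 zaxis [ 2.e-04 -0.e+00 -1.e+00]
```

View pics/w_p2.png

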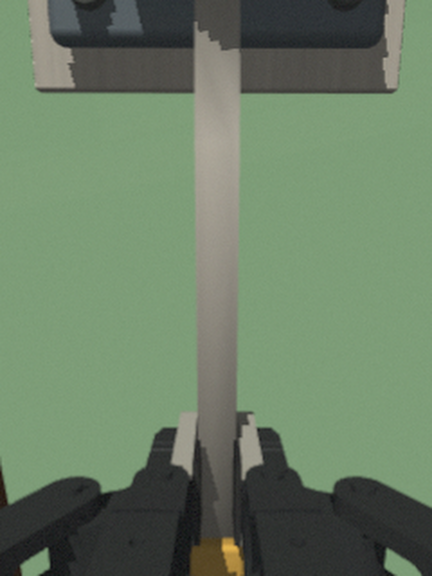

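View pics/sc_p2.png

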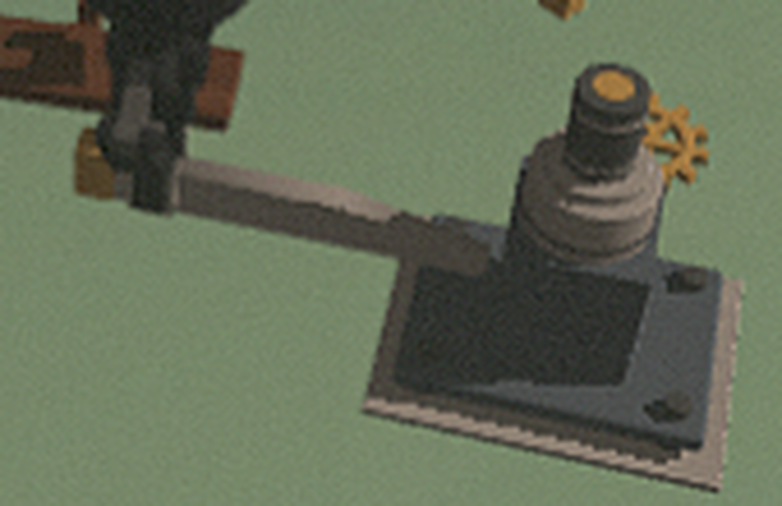

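>>> apply_moves(plan=[[[0.003, 0, 0, 0, 0, 0, 1], [0.006, 0, 0, 0, 0, 0, 1], [0.009, 0, 0, 0, 0, 0, 1], [0.012, 0, 0, 0, 0, 0, 1], [0.015, 0, 0, 0, 0, 0, 1], [0.018, 0, 0, 0, 0, 0, 1], [0.02, 0, 0, 0, 0, 0, 1], [0.02, 0, 0, 0, 0, 0, 1]]])

```text
time: 21.23
tool_pos: [0.5701, 0.0278, 0.0436]
tcp_rot: [-2.426, -1.995, -0.0]
wrist_force: [0.1, 0.1, -4.2]
width: 0.096
```

```bash
python3 st.py
```

```text
21.2333 [0.5701 0.0278 0.0436] [ 0.07  0.1  -4.2 ] [-0.163  0.052  0.004] 0.09627958142375964 [0.005 0.256 1.992 0.    0.894 0.199]
tool x yaw 78.87 zaxis [ 1.e-04  1.e-04 -1.e+00]
```

>>> apply_moves(plan=[[[0.001, 0, 0.0007, 0, 0, 0, 1], [0.002, 0, 0.0014, 0, 0, 0, 1], [0.003, 0, 0.002, 0, 0, 0, 1], [0.004, 0, 0.0025, 0, 0, 0, 1], [0.006, 0, 0.003, 0, 0, 0, 1], [0.008, 0, 0.0033, 0, 0, 0, 1], [0.01, 0, 0.0035, 0, 0, 0, 1], [0.012, 0, 0.0035, 0, 0, 0, 1]]])

```text
time: 21.9
tool_pos: [0.573, 0.0393, 0.0406]
tcp_rot: [2.427, 1.994, 0.002]
wrist_force: [1.0, -1.3, 1.5]
width: 0.099
```

```bash
python3 st.py
```

```text
21.9 [0.573  0.0393 0.0406] [ 0.98 -1.32  1.46] [ 0.165 -0.073  0.002] 0.09936887228689929 [0.025 0.265 1.986 0.    0.889 0.22 ]
tool x yaw 78.83 zaxis [ 1.3e-03  1.0e-04 -1.0e+00]
```

>>> apply_moves(plan=[[[0.002, 0, 0, 0, 0, 0, 1], [0.004, 0, 0, 0, 0, 0, 1], [0.006, 0, 0, 0, 0, 0, 1], [0.008, 0, 0, 0, 0, 0, 1], [0.01, 0, 0, 0, 0, 0, 1], [0.012, 0, 0, 0, 0, 0, 1], [0.014, 0, 0, 0, 0, 0, 1], [0.016, 0, 0, 0, 0, 0, 1]]])

```text
time: 22.57
tool_pos: [0.5756, 0.055, 0.0403]
tcp_rot: [2.427, 1.995, 0.0]
wrist_force: [-0.4, -1.8, 4.3]
width: 0.101
```

```bash
python3 st.py
```

```text
22.5667 [0.5756 0.055  0.0403] [-0.41 -1.83  4.25] [ 0.151 -0.037  0.   ] 0.10121041194780021 [ 0.052  0.273  1.977 -0.     0.891  0.247]
tool x yaw 78.84 zaxis [ 4.e-04 -0.e+00 -1.e+00]
```

>>> apply_moves(plan=[[[0.0007, 0, -0.0005, 0, 0, 0, 1], [0.0014, 0, -0.001, 0, 0, 0, 1], [0.0021, 0, -0.001, 0, 0, 0, 1], [0.0028, 0, -0.001, 0, 0, 0, 1], [0.0035, 0, -0.001, 0, 0, 0, 1], [0.0042, 0, -0.001, 0, 0, 0, 1], [0.0049, 0, -0.001, 0, 0, 0, 1], [0.0056, 0, -0.001, 0, 0, 0, 1]]])

```text
time: 23.23
tool_pos: [0.5762, 0.0598, 0.041]
tcp_rot: [2.426, 1.995, -0.002]
wrist_force: [-1.0, -5.1, 2.6]
width: 0.097
```

```bash
python3 st.py
```

```text
23.2333 [0.5762 0.0598 0.041 ] [-1.02 -5.08  2.59] [-0.514  0.145 -0.003] 0.09748602453942429 [ 6.100e-02  2.740e-01  1.974e+00 -1.000e-03  8.940e-01  2.560e-01]
tool x yaw 78.86 zaxis [-6.e-04 -9.e-04 -1.e+00]
```

>>> apply_moves(plan=[[[0.0005, 0, 0, 0, 0, 0, 1], [0.001, 0, 0, 0, 0, 0, 1], [0.0015, 0, 0, 0, 0, 0, 1], [0.002, 0, 0, 0, 0, 0, 1], [0.0025, 0, 0, 0, 0, 0, 1], [0.003, 0, 0, 0, 0, 0, 1], [0.0035, 0, 0, 0, 0, 0, 1], [0.004, 0, 0, 0, 0, 0, 1]]])

```text
time: 23.9
tool_pos: [0.5767, 0.0618, 0.0411]
tcp_rot: [2.424, 1.995, -0.006]
wrist_force: [-2.4, -12.6, 3.7]
width: 0.101
```

```bash
python3 st.py
```

```text
23.9 [0.5767 0.0618 0.0411] [ -2.42 -12.58   3.74] [-1.701  0.316  0.032] 0.10077772921685536 [ 0.066  0.276  1.971 -0.005  0.896  0.263]
tool x yaw 78.9 zaxis [-0.0015 -0.004  -1.    ]
```

>>> apply_moves(plan=[[[0.0005, 0, 0, 0, 0, 0, 1], [0.001, 0, 0, 0, 0, 0, 1], [0.0015, 0, 0, 0, 0, 0, 1], [0.002, 0, 0, 0, 0, 0, 1], [0.0025, 0, 0, 0, 0, 0, 1], [0.003, 0, 0, 0, 0, 0, 1], [0.0035, 0, 0, 0, 0, 0, 1], [0.004, 0, 0, 0, 0, 0, 1]]])

```text
time: 24.57
tool_pos: [0.577, 0.0633, 0.0412]
tcp_rot: [2.422, 1.994, -0.011]
wrist_force: [-4.2, -21.0, 6.4]
width: 0.099
```

```bash
python3 st.py
```

```text
24.5667 [0.577  0.0633 0.0412] [ -4.18 -20.99   6.43] [-2.856  0.496  0.022] 0.0992648383386552 [ 0.071  0.278  1.969 -0.009  0.898  0.27 ]
tool x yaw 78.94 zaxis [-0.0027 -0.0074 -1.    ]
```

>>> apply_moves(plan=[[[0.0003, 0, 0, 0, 0, 0, 1], [0.0006, 0, 0, 0, 0, 0, 1], [0.0009, 0, 0, 0, 0, 0, 1], [0.0012, 0, 0, 0, 0, 0, 1], [0.0015, 0, 0, 0, 0, 0, 1], [0.0018, 0, 0, 0, 0, 0, 1], [0.0021, 0, 0, 0, 0, 0, 1], [0.0024, 0, 0, 0, 0, 0, 1]]])

```text
time: 25.23
tool_pos: [0.5771, 0.0643, 0.0411]
tcp_rot: [2.421, 1.994, -0.014]
wrist_force: [-4.2, -26.3, 7.0]
width: 0.098
```

```bash
python3 snap.py v1 wrist side scene; python3 st.py
python3 - <<'E'
import cv2
b=cv2.imread('pics/scene_v1.png');cv2.imwrite('pics/sc_v1.png',cv2.resize(b[180:290,330:470],None,fx=5,fy=5,interpolation=cv2.INTER_LANCZOS4))
E
```

```text
25.2333 [0.5771 0.0643 0.0411] [ 2.4209  1.9942 -0.0136] [ -4.17 -26.25   6.97] [-3.489  0.628 -0.033] 0.09813376934259861 [ 0.074  0.279  1.968 -0.012  0.899  0.274]
25.3833 [0.5771 0.0643 0.0412] [ -5.42 -25.08   6.79] [-3.387  0.646 -0.082] 0.09655371388899053 [ 0.074  0.279  1.968 -0.011  0.899  0.273]
tool x yaw 78.96 zaxis [-0.0035 -0.0093 -1.    ]
```

View pics/sc_v1.png

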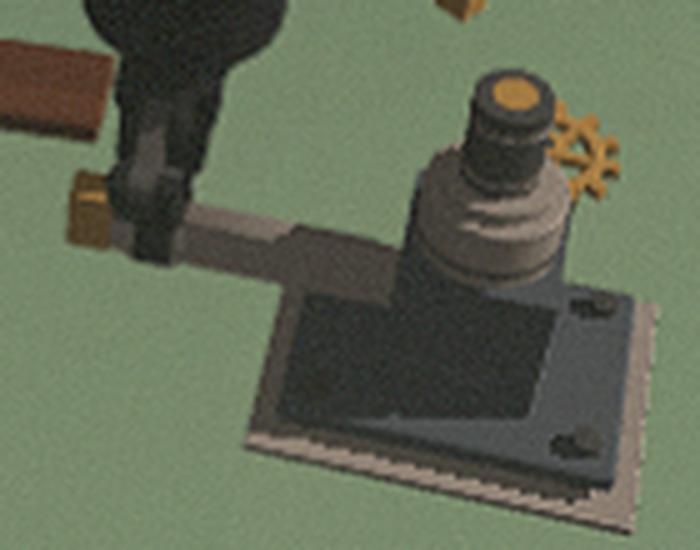

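View pics/wrist_v1.png

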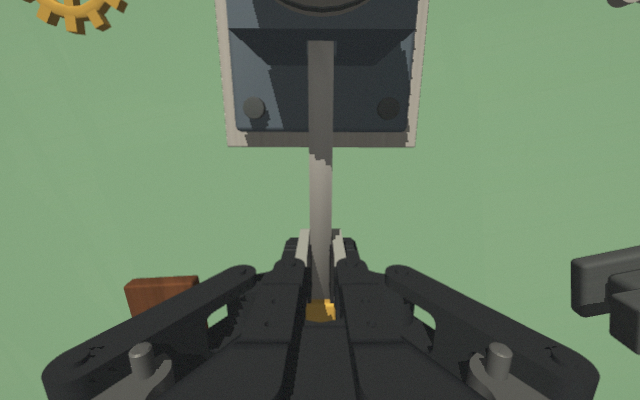

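>>> apply_moves(plan=[[[0.0002, 0, -0.0003, 0, 0.001, 0, 1], [0.0004, 0, -0.0006, 0, 0.002, 0, 1], [0.0006, 0, -0.0008, 0, 0.003, 0, 1], [0.0008, 0, -0.0008, 0, 0.004, 0, 1], [0.001, 0, -0.0008, 0, 0.004, 0, 1], [0.001, 0, -0.0008, 0, 0.004, 0, 1], [0.001, 0, -0.0008, 0, 0.004, 0, 1], [0.001, 0, -0.0008, 0, 0.004, 0, 1]]])

```text
time: 26.05
tool_pos: [0.5769, 0.0652, 0.0411]
tcp_rot: [-2.422, -1.995, -0.0]
wrist_force: [-3.0, -24.6, 4.7]
width: 0.101
```

```bash
python3 st.py
```

```text
26.05 [0.5769 0.0652 0.0411] [ -3.03 -24.61   4.67] [-3.914  0.52  -0.204] 0.10111087628522566 [0.068 0.277 1.97  0.003 0.896 0.258]
tool x yaw 78.96 zaxis [-0.0018  0.0026 -1.    ]
```

>>> apply_moves(plan=[[[0.0003, 0, 0, 0, 0, 0, 1], [0.0006, 0, 0, 0, 0, 0, 1], [0.0009, 0, 0, 0, 0, 0, 1], [0.0012, 0, 0, 0, 0, 0, 1], [0.0015, 0, 0, 0, 0, 0, 1], [0.0018, 0, 0, 0, 0, 0, 1], [0.002, 0, 0, 0, 0, 0, 1], [0.002, 0, 0, 0, 0, 0, 1]]])

```text
time: 26.72
tool_pos: [0.5771, 0.0672, 0.0411]
tcp_rot: [-2.422, -1.995, 0.0]
wrist_force: [-4.6, -23.6, 4.1]
width: 0.1
```

```bash
python3 snap.py v2 side scene wrist; python3 st.py
python3 - <<'E'
import cv2
b=cv2.imread('pics/side_v2.png');cv2.imwrite('pics/sd_v2.png',cv2.resize(b[90:210,265:375],None,fx=5,fy=5,interpolation=cv2.INTER_LANCZOS4))
b=cv2.imread('pics/scene_v2.png');cv2.imwrite('pics/sc_v2.png',cv2.resize(b[175:245,395:465],None,fx=8,fy=8,interpolation=cv2.INTER_LANCZOS4))
E
```

```text
26.7167 [0.5771 0.0672 0.0411] [-2.4221 -1.9952  0.    ] [ -4.65 -23.63   4.05] [-3.722  0.585 -0.064] 0.10025819978520055 [0.071 0.278 1.969 0.004 0.897 0.262]
26.8667 [0.5771 0.0675 0.0411] [ -3.59 -22.48   4.37] [-3.587  0.597 -0.097] 0.09790398018624642 [0.072 0.278 1.969 0.004 0.897 0.262]
tool x yaw 78.95 zaxis [-0.0021  0.0033 -1.    ]
```

View pics/sd_v2.png

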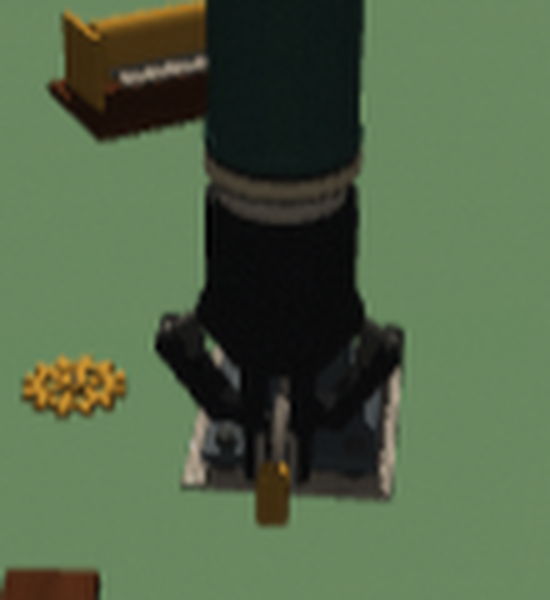

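View pics/sc_v2.png

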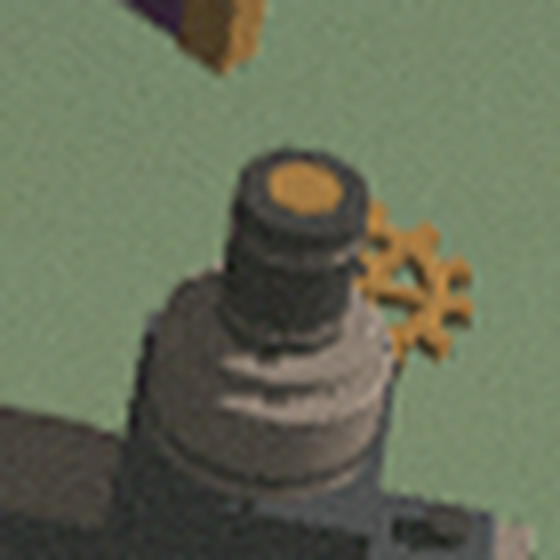

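>>> apply_moves(plan=[[[0.0004, 0, 0, 0, 0, 0, 1], [0.0008, 0, 0, 0, 0, 0, 1], [0.0012, 0, 0, 0, 0, 0, 1], [0.0016, 0, 0, 0, 0, 0, 1], [0.002, 0, 0, 0, 0, 0, 1], [0.0024, 0, 0, 0, 0, 0, 1], [0.0028, 0, 0, 0, 0, 0, 1], [0.0032, 0, 0, 0, 0, 0, 1]]])

```text
time: 27.53
tool_pos: [0.5776, 0.0709, 0.0411]
tcp_rot: [-2.422, -1.995, -0.001]
wrist_force: [-4.5, -21.1, 3.8]
width: 0.099
```

```bash
python3 st.py
```

```text
27.5333 [0.5776 0.0709 0.0411] [ -4.49 -21.14   3.83] [-3.403  0.59  -0.085] 0.09872062874458126 [0.077 0.279 1.967 0.005 0.897 0.267]
tool x yaw 78.95 zaxis [-0.0024  0.0036 -1.    ]
```

>>> apply_moves(plan=[[[0.0005, 0, 0, 0, 0, 0, 1], [0.001, 0, 0, 0, 0, 0, 1], [0.0015, 0, 0, 0, 0, 0, 1], [0.002, 0, 0, 0, 0, 0, 1], [0.0025, 0, 0, 0, 0, 0, 1], [0.003, 0, 0, 0, 0, 0, 1], [0.0035, 0, 0, 0, 0, 0, 1], [0.004, 0, 0, 0, 0, 0, 1]]])

```text
time: 28.2
tool_pos: [0.5785, 0.076, 0.0411]
tcp_rot: [-2.421, -1.994, -0.003]
wrist_force: [-2.5, -17.5, 2.7]
width: 0.096
```

```bash
python3 st.py
```

```text
28.2 [0.5785 0.076  0.0411] [ -2.46 -17.48   2.68] [-2.711e+00  5.020e-01  2.000e-03] 0.09630259561655032 [0.085 0.281 1.964 0.007 0.897 0.273]
tool x yaw 78.94 zaxis [-0.0021  0.0053 -1.    ]
```

>>> apply_moves(plan=[[[0.0005, 0, 0, 0, -0.0005, 0, 1], [0.001, 0, 0, 0, -0.001, 0, 1], [0.0015, 0, 0, 0, -0.0015, 0, 1], [0.002, 0, 0, 0, -0.0015, 0, 1], [0.0025, 0, 0, 0, -0.0015, 0, 1], [0.003, 0, 0, 0, -0.0015, 0, 1], [0.0035, 0, 0, 0, -0.0015, 0, 1], [0.004, 0, 0, 0, -0.0015, 0, 1]]])

```text
time: 28.87
tool_pos: [0.5796, 0.0807, 0.0413]
tcp_rot: [-2.423, -1.995, 0.001]
wrist_force: [-3.0, -14.7, 4.2]
width: 0.099
```

```bash
python3 st.py
```

```text
28.8667 [0.5796 0.0807 0.0413] [ -3.04 -14.74   4.17] [-2.288  0.456  0.015] 0.09854949169602825 [0.095 0.284 1.96  0.003 0.9   0.286]
tool x yaw 78.92 zaxis [-0.0023  0.0019 -1.    ]
```

>>> apply_moves(plan=[[[0.0006, 0, 0, 0, -0.0005, 0, 1], [0.0012, 0, 0, 0, -0.001, 0, 1], [0.0018, 0, 0, 0, -0.001, 0, 1], [0.0024, 0, 0, 0, -0.001, 0, 1], [0.003, 0, 0, 0, -0.001, 0, 1], [0.0036, 0, 0, 0, -0.001, 0, 1], [0.0042, 0, 0, 0, -0.001, 0, 1], [0.0048, 0, 0, 0, -0.001, 0, 1]]])

```text
time: 29.53
tool_pos: [0.5807, 0.086, 0.0415]
tcp_rot: [-2.425, -1.996, 0.003]
wrist_force: [-2.3, -14.1, 3.2]
width: 0.1
```

```bash
python3 snap.py v3 scene; python3 st.py
python3 - <<'E'
import cv2
b=cv2.imread('pics/scene_v3.png');cv2.imwrite('pics/sc_v3.png',cv2.resize(b[175:245,395:465],None,fx=8,fy=8,interpolation=cv2.INTER_LANCZOS4))
E
```

```text
29.5333 [0.5807 0.086  0.0415] [-2.4248 -1.9956  0.0034] [ -2.3  -14.06   3.24] [-1.992  0.405  0.043] 0.10019455336183483 [ 0.105  0.287  1.955 -0.     0.901  0.298]
29.5833 [0.5807 0.0862 0.0415] [ -2.64 -11.43   2.99] [-1.83   0.4    0.055] 0.09683539001899834 [0.105 0.288 1.955 0.    0.901 0.298]
tool x yaw 78.91 zaxis [-2.4e-03 -1.0e-04 -1.0e+00]
```

View pics/sc_v3.png

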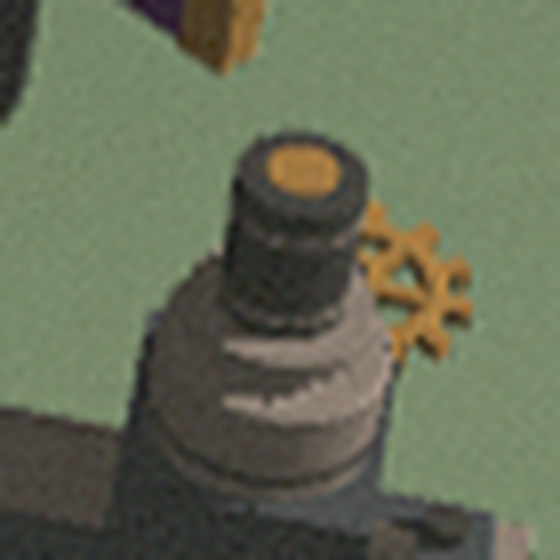

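Run:
```python
import cv2
b=cv2.imread('pics/scene_v3.png');cv2.imwrite('pics/sc_v3b.png',cv2.resize(b[90:290,320:470],None,fx=3,fy=3,interpolation=cv2.INTER_LANCZOS4))
from h import *
import json
s=json.load(open('s_v3.json'))
M=R.from_rotvec(s['tcp_rot']).as_matrix();t=np.array(s['tool_pos'])
for p in ([.066,0,-.143],[.0425,0,-.073],[.038,0,-.073],[0.038,0,-.143]): print(p,((proj(t+M@np.array(p),'scene')-[320,90]+.5)*3-.5).round(0), (t+M@np.array(p)).round(3))
```

```text
[0.066, 0, -0.143] [[285. 279.]] [0.594 0.151 0.184]
[0.0425, 0, -0.073] [[232. 355.]] [0.589 0.128 0.114]
[0.038, 0, -0.073] [[225. 354.]] [0.588 0.123 0.114]
[0.038, 0, -0.143] [[238. 270.]] [0.588 0.123 0.184]
```

View pics/sc_v3b.png

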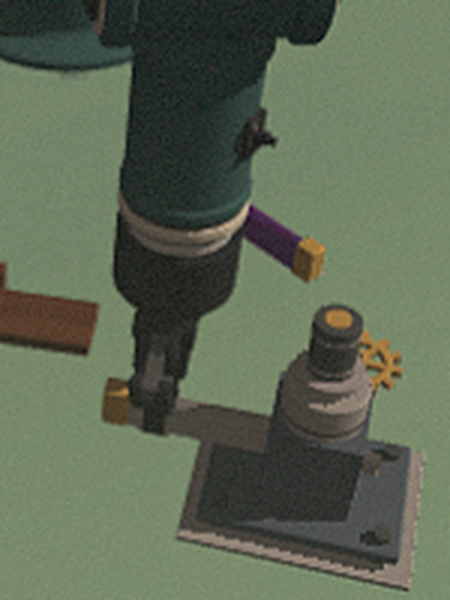

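>>> apply_moves(plan=[[[0.0007, 0, 0, 0, -0.0005, 0, 1], [0.0014, 0, 0, 0, -0.001, 0, 1], [0.0021, 0, 0, 0, -0.001, 0, 1], [0.0028, 0, 0, 0, -0.001, 0, 1], [0.0035, 0, 0, 0, -0.001, 0, 1], [0.0042, 0, 0, 0, -0.001, 0, 1], [0.0049, 0, 0, 0, -0.001, 0, 1], [0.0056, 0, 0, 0, -0.001, 0, 1]]])

```text
time: 30.25
tool_pos: [0.5819, 0.0916, 0.0416]
tcp_rot: [2.425, 1.996, -0.007]
wrist_force: [-3.0, -13.0, 4.4]
width: 0.096
```

```bash
python3 st.py
```

```text
30.25 [0.5819 0.0916 0.0416] [ -3.02 -12.95   4.4 ] [-1.871  0.401  0.057] 0.09596605457050109 [ 0.116  0.291  1.95  -0.004  0.903  0.312]
tool x yaw 78.9 zaxis [-0.0028 -0.0033 -1.    ]
```

>>> apply_moves(plan=[[[0.0008, 0, 0, 0, 0.0005, 0, 1], [0.0016, 0, 0, 0, 0.001, 0, 1], [0.0024, 0, 0, 0, 0.001, 0, 1], [0.0032, 0, 0, 0, 0.001, 0, 1], [0.004, 0, 0, 0, 0.001, 0, 1], [0.0048, 0, 0, 0, 0.001, 0, 1], [0.0056, 0, 0, 0, 0.001, 0, 1], [0.0064, 0, 0, 0, 0.001, 0, 1]]])

```text
time: 30.92
tool_pos: [0.5829, 0.0972, 0.0415]
tcp_rot: [-2.425, -1.996, 0.005]
wrist_force: [-2.9, -14.5, 3.2]
width: 0.102
```

```bash
python3 st.py
```

```text
30.9167 [0.5829 0.0972 0.0415] [ -2.92 -14.53   3.15] [-2.249  0.469 -0.108] 0.10209345029648181 [ 1.240e-01  2.940e-01  1.946e+00 -1.000e-03  9.040e-01  3.180e-01]
tool x yaw 78.92 zaxis [-0.0028 -0.0013 -1.    ]
```

>>> apply_moves(plan=[[[0.0008, 0, 0, 0, 0, 0, 1], [0.0016, 0, 0, 0, 0, 0, 1], [0.0024, 0, 0, 0, 0, 0, 1], [0.0032, 0, 0, 0, 0, 0, 1], [0.004, 0, 0, 0, 0, 0, 1], [0.0048, 0, 0, 0, 0, 0, 1], [0.0056, 0, 0, 0, 0, 0, 1], [0.0064, 0, 0, 0, 0, 0, 1]]])

```text
time: 31.58
tool_pos: [0.5842, 0.1035, 0.0415]
tcp_rot: [-2.425, -1.996, 0.005]
wrist_force: [-3.5, -14.8, 5.5]
width: 0.1
```

```bash
python3 snap.py v4 scene wrist; python3 st.py
python3 - <<'E'
import cv2
b=cv2.imread('pics/scene_v4.png');cv2.imwrite('pics/sc_v4.png',cv2.resize(b[90:290,320:470],None,fx=3,fy=3,interpolation=cv2.INTER_LANCZOS4))
E
```

```text
31.5833 [0.5842 0.1035 0.0415] [-2.425  -1.9958  0.0045] [ -3.51 -14.78   5.5 ] [-2.197  0.391 -0.02 ] 0.10026660116450173 [ 1.340e-01  2.980e-01  1.941e+00 -1.000e-03  9.050e-01  3.280e-01]
31.6833 [0.5843 0.104  0.0415] [ -2.5  -13.05   3.63] [-1.996  0.437  0.041] 0.09734296963461325 [ 0.134  0.298  1.941 -0.     0.905  0.328]
tool x yaw 78.91 zaxis [-2.6e-03 -5.0e-04 -1.0e+00]
```

View pics/sc_v4.png

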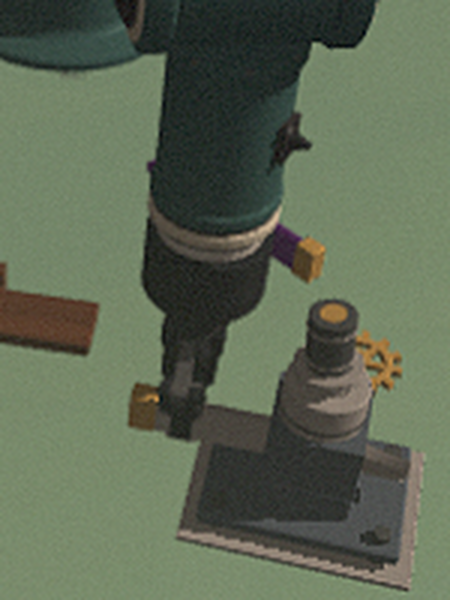

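View pics/wrist_v4.png

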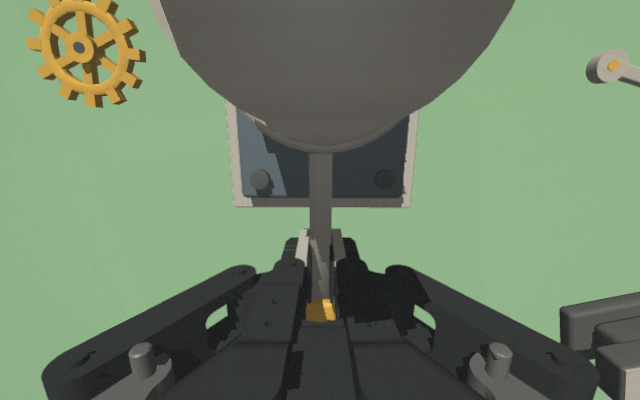

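>>> apply_moves(plan=[[[0.0008, 0, 0, 0, 0, 0, 1], [0.0016, 0, 0, 0, 0, 0, 1], [0.0024, 0, 0, 0, 0, 0, 1], [0.0032, 0, 0, 0, 0, 0, 1], [0.004, 0, 0, 0, 0, 0, 1], [0.0048, 0, 0, 0, 0, 0, 1], [0.0056, 0, 0, 0, 0, 0, 1], [0.0064, 0, 0, 0, 0, 0, 1]]])

```text
time: 32.35
tool_pos: [0.5857, 0.1109, 0.0416]
tcp_rot: [-2.425, -1.995, 0.002]
wrist_force: [-1.6, -10.3, 2.2]
width: 0.099
```

```bash
python3 st.py
```

```text
32.35 [0.5857 0.1109 0.0416] [ -1.64 -10.29   2.19] [-1.616  0.346  0.053] 0.09874983124063832 [1.450e-01 3.020e-01 1.936e+00 1.000e-03 9.060e-01 3.380e-01]
tool x yaw 78.89 zaxis [-2.1e-03  6.0e-04 -1.0e+00]
```

>>> apply_moves(plan=[[[0.0007, 0, 0, 0, 0, 0, 1], [0.0014, 0, 0, 0, 0, 0, 1], [0.0021, 0, 0, 0, 0, 0, 1], [0.0028, 0, 0, 0, 0, 0, 1], [0.0035, 0, 0, 0, 0, 0, 1], [0.0038, 0, 0, 0, 0, 0, 1], [0.0038, 0, 0, 0, 0, 0, 1], [0.0038, 0, 0, 0, 0, 0, 1]]])

```text
time: 33.02
tool_pos: [0.5866, 0.1153, 0.0416]
tcp_rot: [-2.424, -1.995, 0.001]
wrist_force: [-1.7, -9.1, 2.9]
width: 0.101
```

```bash
python3 snap.py v5 scene side; python3 st.py
python3 - <<'E'
import cv2
b=cv2.imread('pics/scene_v5.png');cv2.imwrite('pics/sc_v5.png',cv2.resize(b[170:270,350:470],None,fx=6,fy=6,interpolation=cv2.INTER_LANCZOS4))
b=cv2.imread('pics/side_v5.png');cv2.imwrite('pics/sd_v5.png',cv2.resize(b[90:210,265:375],None,fx=5,fy=5,interpolation=cv2.INTER_LANCZOS4))
E
```

```text
33.0167 [0.5866 0.1153 0.0416] [-2.4245e+00 -1.9945e+00  6.0000e-04] [-1.74 -9.13  2.85] [-1.327  0.316 -0.003] 0.10117300625475438 [0.151 0.304 1.933 0.002 0.906 0.344]
33.1167 [0.5866 0.1153 0.0416] [-1.3  -8.75  2.16] [-1.406  0.287 -0.005] 0.09730906593472248 [0.151 0.304 1.933 0.002 0.906 0.344]
tool x yaw 78.89 zaxis [-0.0017  0.0014 -1.    ]
```

View pics/sc_v5.png

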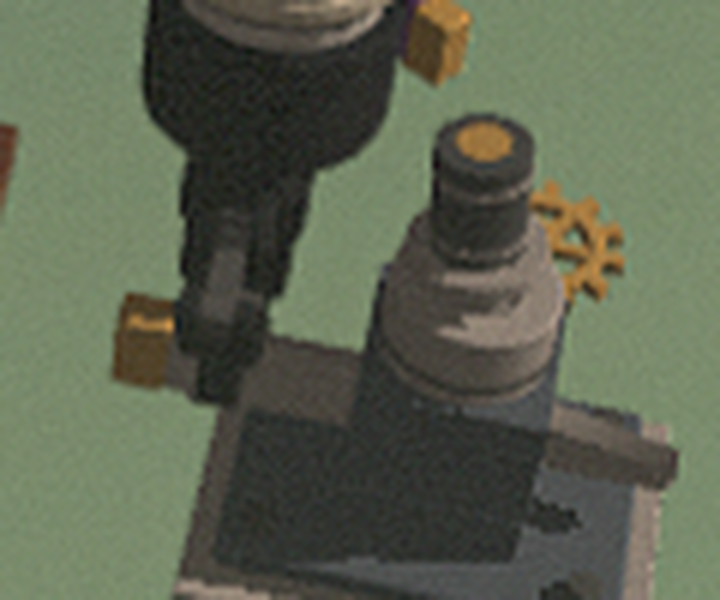

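View pics/sd_v5.png

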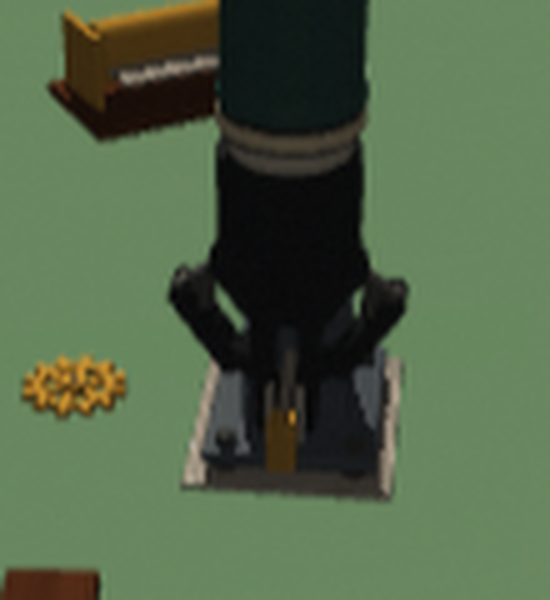

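Run:
```python
from h import *
S=np.array([.6023,.1868]);u=np.array([.193,.981])
for z in (.040,.050):
  for a in (64,68,72,76,80):
    p=S+u*a/1000; print(z,a,((proj([*p,z],'scene')-[350,170]+.5)*6-.5).round(1))
for z in (.158,.166,.168,.170,.172): print(z,((proj([.6028,.1865,z],'scene')-[350,170]+.5)*6-.5).round(1))
```

```text
0.04 64 [[643.4 474.4]]
0.04 68 [[656.1 477. ]]
0.04 72 [[668.9 479.7]]
0.04 76 [[681.6 482.3]]
0.04 80 [[694.5 485. ]]
0.05 64 [[649.4 453.7]]
0.05 68 [[662.3 456.3]]
0.05 72 [[675.1 459. ]]
0.05 76 [[688.  461.6]]
0.05 80 [[700.9 464.3]]
0.158 [[500.9 170.6]]
0.166 [[505.2 151.1]]
0.168 [[506.3 146.2]]
0.17 [[507.4 141.2]]
0.172 [[508.5 136.3]]
```

>>> apply_moves(plan=[[[0.0008, 0, 0, 0, 0, 0, 1], [0.0016, 0, 0, 0, 0, 0, 1], [0.0024, 0, 0, 0, 0, 0, 1], [0.003, 0, 0, 0, 0, 0, 1], [0.002, 0, 0, 0, 0, 0, 1], [0.001, 0, 0, 0, 0, 0, 1], [0, 0, 0, 0, 0, 0, 1], [-0.001, 0, 0, 0, 0, 0, 1]]])

```text
time: 33.78
tool_pos: [0.5872, 0.1174, 0.0417]
tcp_rot: [-2.424, -1.992, -0.007]
wrist_force: [1.0, 4.7, -2.8]
width: 0.099
```

```bash
python3 snap.py v6 scene; python3 st.py
python3 - <<'E'
import cv2
b=cv2.imread('pics/scene_v6.png');cv2.imwrite('pics/sc_v6.png',cv2.resize(b[170:270,350:470],None,fx=6,fy=6,interpolation=cv2.INTER_LANCZOS4))
E
```

```text
33.7833 [0.5872 0.1174 0.0417] [-2.4237 -1.9917 -0.0071] [ 0.95  4.71 -2.77] [ 0.519 -0.049  0.078] 0.09858222285252158 [0.152 0.304 1.933 0.008 0.903 0.342]
33.8333 [0.5873 0.1171 0.0418] [ 1.    3.68 -2.57] [0.472 0.02  0.048] 0.09913650934229548 [0.152 0.304 1.933 0.007 0.903 0.342]
tool x yaw 78.83 zaxis [ 7.0e-04  5.9e-03 -1.0e+00]
```

View pics/sc_v6.png

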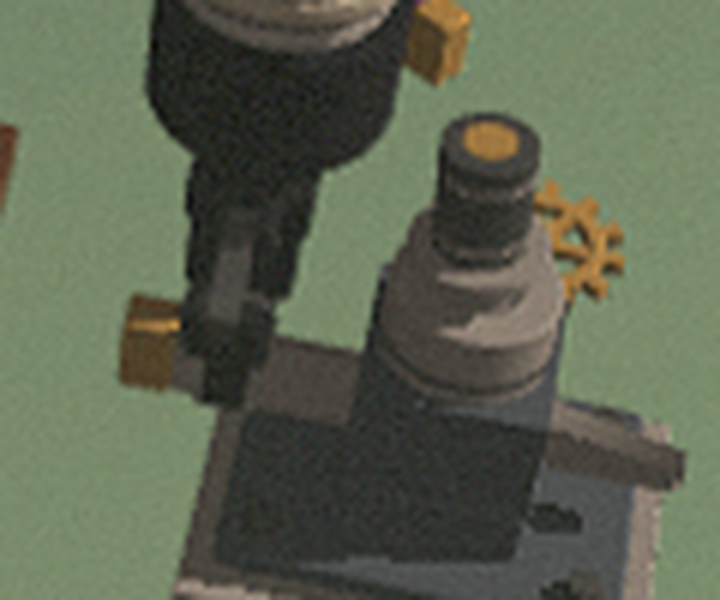

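>>> apply_moves(plan=[[[-0.0005, 0, 0, 0, -0.0005, 0, 1], [-0.001, 0, 0, 0, -0.001, 0, 1], [-0.0015, 0, 0, 0, -0.0015, 0, 1], [-0.002, 0, 0, 0, -0.0015, 0, 1], [-0.0025, 0, 0, 0, -0.0015, 0, 1], [-0.0025, 0, 0, 0, -0.0015, 0, 1], [-0.002, 0, 0, 0, -0.0015, 0, 1], [-0.0015, 0, 0, 0, -0.0015, 0, 1]]])

```text
time: 34.5
tool_pos: [0.5869, 0.1138, 0.042]
tcp_rot: [2.426, 1.995, -0.002]
wrist_force: [0.3, -2.2, -2.8]
width: 0.104
```

```bash
python3 snap.py v7 scene; python3 st.py
python3 - <<'E'
import cv2
b=cv2.imread('pics/scene_v7.png');cv2.imwrite('pics/sc_v7.png',cv2.resize(b[170:270,350:470],None,fx=6,fy=6,interpolation=cv2.INTER_LANCZOS4))
E
```

```text
34.5 [0.5869 0.1138 0.042 ] [ 2.4263e+00  1.9947e+00 -2.3000e-03] [ 0.29 -2.18 -2.77] [-0.295 -0.006 -0.047] 0.1044539626117717 [ 0.151  0.304  1.932 -0.002  0.906  0.346]
34.55 [0.587 0.114 0.042] [ 0.23 -1.6  -3.56] [-0.287  0.015 -0.066] 0.09528233315139834 [ 1.510e-01  3.040e-01  1.932e+00 -1.000e-03  9.060e-01  3.460e-01]
tool x yaw 78.84 zaxis [-7.0e-04 -1.2e-03 -1.0e+00]
```

View pics/sc_v7.png

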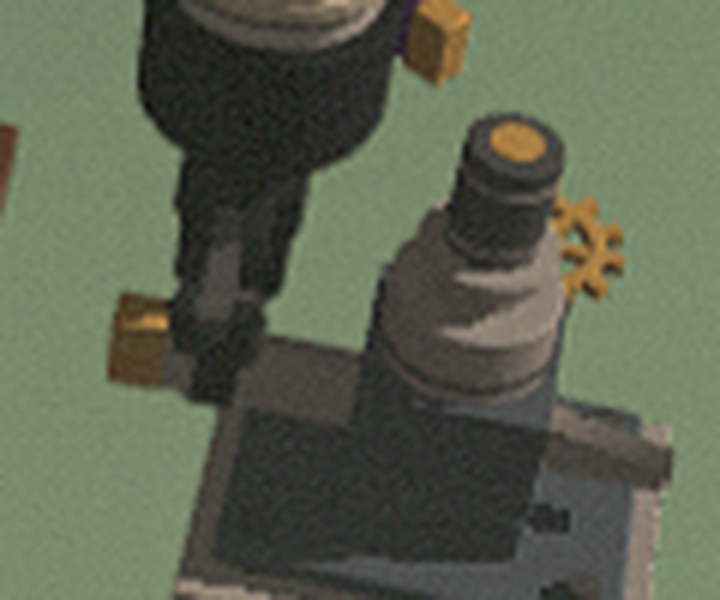

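>>> apply_moves(plan=[[[0.0005, 0, 0.0005, 0, 0, 0, 1], [0.001, 0, 0.0008, 0, 0, 0, 1], [0.0015, 0, 0.0008, 0, 0, 0, 1], [0.002, 0, 0.0008, 0, 0, 0, 1], [0.0022, 0, 0.0008, 0, 0, 0, 1], [0.0022, 0, 0.0008, 0, 0, 0, 1], [0.0022, 0, 0.0008, 0, 0, 0, 1], [0.0018, 0, 0.0008, 0, 0, 0, 1]]])

```text
time: 35.22
tool_pos: [0.5878, 0.1165, 0.0417]
tcp_rot: [2.427, 1.995, 0.001]
wrist_force: [-0.4, -2.3, 0.7]
width: 0.098
```

```bash
python3 snap.py v8 scene; python3 st.py
python3 - <<'E'
import cv2
b=cv2.imread('pics/scene_v8.png');cv2.imwrite('pics/sc_v8.png',cv2.resize(b[170:270,350:470],None,fx=6,fy=6,interpolation=cv2.INTER_LANCZOS4))
E
```

```text
35.2167 [0.5878 0.1165 0.0417] [2.4268e+00 1.9947e+00 7.0000e-04] [-0.36 -2.34  0.73] [-0.453  0.141  0.021] 0.0983429379106923 [ 0.154  0.306  1.931 -0.     0.905  0.349]
35.2667 [0.5879 0.1165 0.0417] [-1.11 -3.94  0.46] [-0.692  0.232 -0.   ] 0.10051263495613766 [0.154 0.306 1.931 0.    0.905 0.349]
tool x yaw 78.84 zaxis [ 6.e-04  1.e-04 -1.e+00]
```

View pics/sc_v8.png

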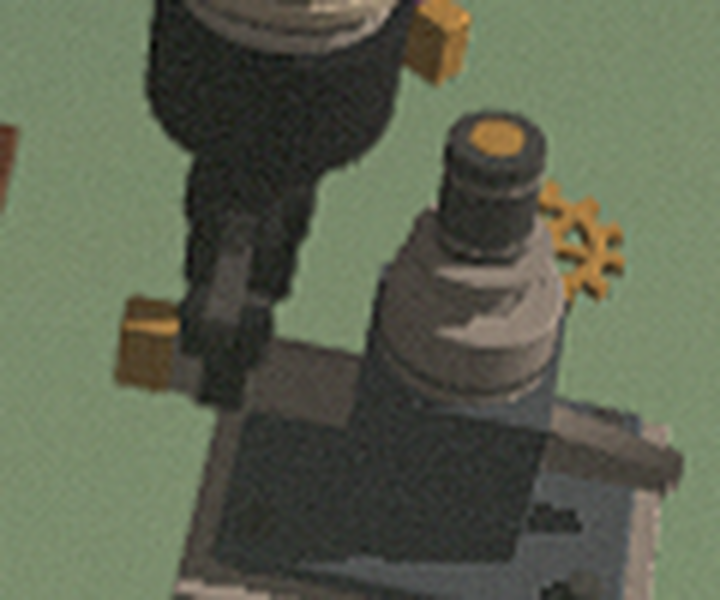

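>>> apply_moves(plan=[[[-0.0005, 0, 0, 0, 0, 0, 1], [-0.001, 0, 0, 0, 0, 0, 1], [-0.0014, 0, 0, 0, 0, 0, 1], [-0.0017, 0, 0, 0, 0, 0, 1], [-0.0017, 0, 0, 0, 0, 0, 1], [-0.0015, 0, 0, 0, 0, 0, 1], [-0.0013, 0, 0, 0, 0, 0, 1], [-0.0013, 0, 0, 0, 0, 0, 1]]])

```text
time: 35.93
tool_pos: [0.5878, 0.1162, 0.0417]
tcp_rot: [-2.427, -1.995, -0.003]
wrist_force: [1.3, 6.1, -0.3]
width: 0.102
```

```bash
python3 snap.py v9 scene; python3 st.py
python3 - <<'E'
import cv2
b=cv2.imread('pics/scene_v9.png');cv2.imwrite('pics/sc_v9.png',cv2.resize(b[170:270,350:470],None,fx=6,fy=6,interpolation=cv2.INTER_LANCZOS4))
E
```

```text
35.9333 [0.5878 0.1162 0.0417] [-2.4268 -1.9947 -0.0026] [ 1.26  6.07 -0.26] [ 0.947 -0.167 -0.053] 0.10210696691307318 [1.530e-01 3.050e-01 1.931e+00 1.000e-03 9.040e-01 3.470e-01]
35.9833 [0.5878 0.1162 0.0417] [ 0.4   5.39 -0.12] [ 0.975 -0.145 -0.022] 0.09612676389908148 [1.530e-01 3.050e-01 1.931e+00 1.000e-03 9.040e-01 3.470e-01]
tool x yaw 78.83 zaxis [ 0.0012  0.0013 -1.    ]
```

View pics/sc_v9.png

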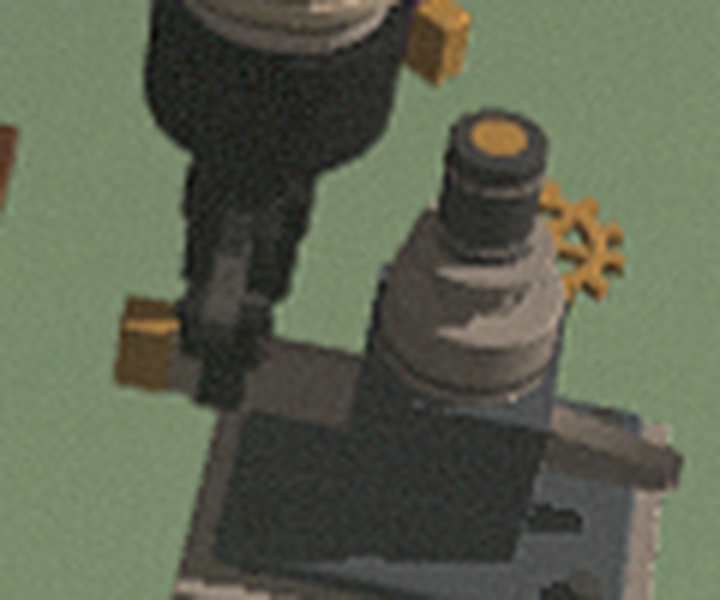

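>>> apply_moves(plan=[[[0.0006, 0, 0, 0, 0, 0, 1], [0.0012, 0, 0, 0, 0, 0, 1], [0.0012, 0, 0, 0, 0, 0, 1], [0.0012, 0, 0, 0, 0, 0, 1], [0.0012, 0, 0, 0, 0, 0, 0.7], [0.0012, 0, 0, 0, 0, 0, 0.5], [0.0012, 0, 0, 0, 0, 0, 0.3], [0.0012, 0, 0, 0, 0, 0, 0.2]]], force=30)

```text
time: 36.65
tool_pos: [0.5871, 0.1161, 0.041]
tcp_rot: [-2.427, -1.995, 0.002]
wrist_force: [0.8, 0.1, 0.4]
width: 0.401
```

```bash
python3 snap.py v10 scene wrist; python3 st.py
python3 - <<'E'
import cv2
b=cv2.imread('pics/scene_v10.png');cv2.imwrite('pics/sc_v10.png',cv2.resize(b[170:270,350:470],None,fx=6,fy=6,interpolation=cv2.INTER_LANCZOS4))
E
```

```text
36.65 [0.5871 0.1161 0.041 ] [-2.4268e+00 -1.9948e+00  1.5000e-03] [0.84 0.11 0.4 ] [ 0.048 -0.049  0.053] 0.4012323695771904 [ 0.154  0.306  1.932 -0.     0.905  0.349]
36.75 [0.5873 0.1162 0.0411] [ 0.34 -0.11 -0.28] [-0.003 -0.044 -0.003] 0.40013015891046383 [ 0.154  0.306  1.931 -0.     0.905  0.349]
tool x yaw 78.84 zaxis [-6.e-04 -3.e-04 -1.e+00]
```

View pics/sc_v10.png

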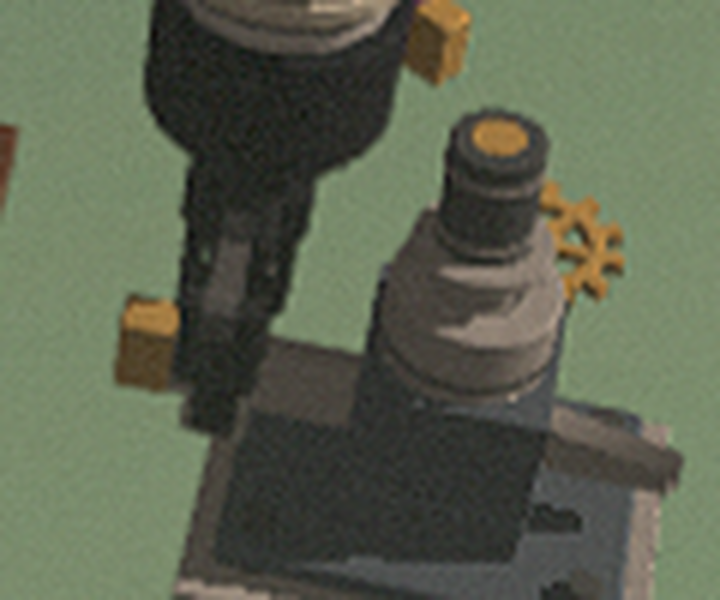

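View pics/wrist_v10.png

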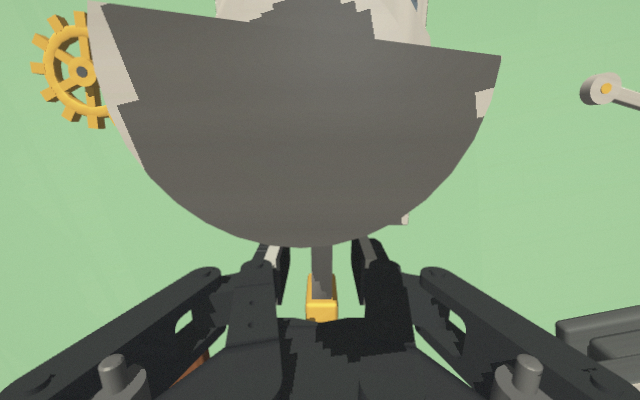

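>>> apply_moves(plan=[[[0, 0, -0.01, 0, 0, 0, 0.2], [0, 0, -0.025, 0, 0, 0, 0], [0, 0, -0.045, 0, 0, 0, -0.2], [-0.01, 0, -0.065, 0, 0, 0, -0.2], [-0.03, 0, -0.09, 0, 0, 0, -0.2], [-0.06, 0, -0.12, 0, 0, 0, -0.2], [-0.1, 0, -0.15, 0, 0, 0, -0.2], [-0.135, 0, -0.17, 0, 0, 0, -0.2]]])

```text
time: 37.42
tool_pos: [0.5631, -0.0102, 0.2106]
tcp_rot: [2.424, 1.996, 0.003]
wrist_force: [0.6, -1.3, 0.6]
width: 0.602
```

>>> apply_moves(plan=[[[-0.03, -0.02, 0, 0, 0, 0, -0.2], [-0.06, -0.04, 0, 0, 0, 0, -0.2], [-0.08, -0.06, 0, 0, 0, 0, -0.2], [-0.08, -0.06, 0, 0, 0, 0, -0.2], [-0.08, -0.06, 0, 0, 0, 0, -0.2], [-0.08, -0.06, 0, 0, 0, 0, -0.2], [-0.08, -0.06, 0, 0, 0, 0, -0.2], [-0.08, -0.06, 0, 0, 0, 0, -0.2]]])

```text
time: 38.08
tool_pos: [0.4892, -0.0758, 0.2077]
tcp_rot: [2.426, 1.996, 0.001]
wrist_force: [0.4, 0.1, 0.2]
width: 0.602
```

```bash
python3 snap.py fin scene side wrist; python3 st.py
python3 - <<'E'
import cv2
b=cv2.imread('pics/scene_fin.png');cv2.imwrite('pics/sc_fin.png',cv2.resize(b[170:290,350:470],None,fx=5,fy=5,interpolation=cv2.INTER_LANCZOS4))
b=cv2.imread('pics/side_fin.png');cv2.imwrite('pics/sd_fin.png',cv2.resize(b[90:210,265:375],None,fx=5,fy=5,interpolation=cv2.INTER_LANCZOS4))
E
```

```text
38.0833 [ 0.4892 -0.0758  0.2077] [2.4255e+00 1.9963e+00 6.0000e-04] [0.4  0.11 0.2 ] [ 0.029  0.019 -0.002] 0.6016899875187823 [-0.204 -0.064  2.007  0.     1.198 -0.011]
38.2333 [ 0.4888 -0.0759  0.2073] [-0.26 -0.38  0.12] [0.025 0.008 0.021] 0.5987598794938773 [-0.204 -0.064  2.008  0.     1.198 -0.011]
tool x yaw 78.91 zaxis [-4.e-04  1.e-04 -1.e+00]
```

View pics/sc_fin.png

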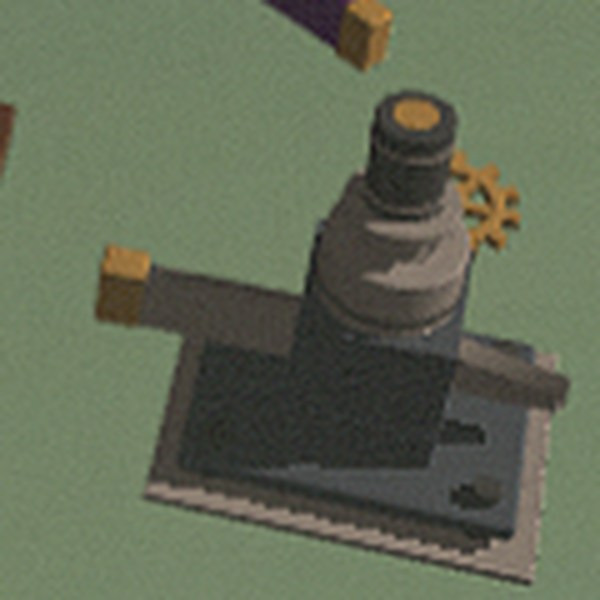

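View pics/sd_fin.png

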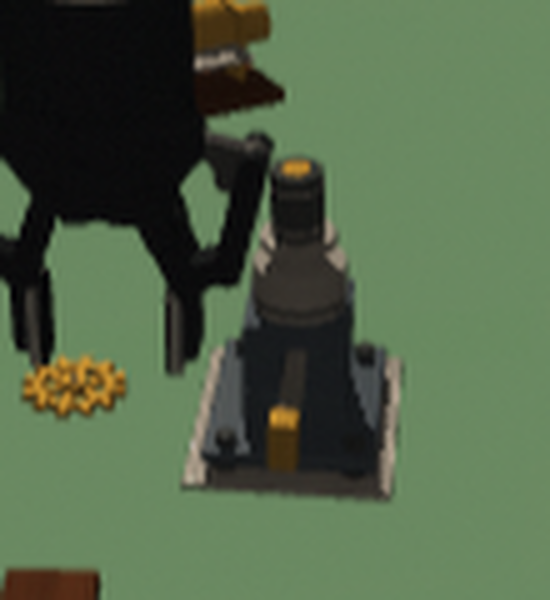

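View pics/scene_fin.png

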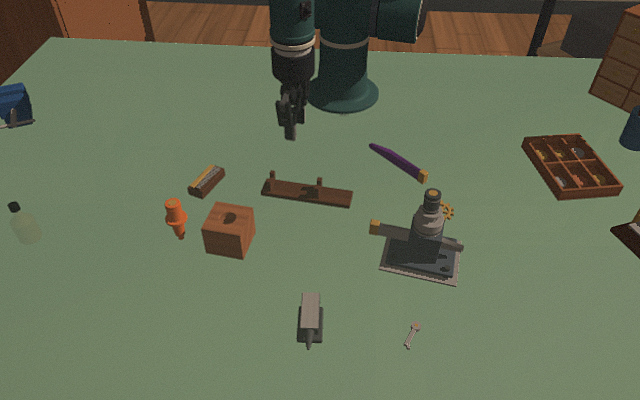

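Run:
```python
from h import *
a=lambda x,y:((x+.5)/5-.5+350,(y+.5)/5-.5+170)
b=lambda x,y:((x+.5)/5-.5+265,(y+.5)/5-.5+90)
for n,p,q in [('gold',(416,114),(296,169)),('brass head top',(127,261),(284,416))]:
    x,e=tri([(a(*p),'scene',None),(b(*q),'side',None)]);print(n,x.round(4),np.round(e,4))
S=np.array([.6023,.1868]);u=np.array([.193,.981])
for t in (68,72,76): print(t,((proj([*(S+u*t/1000),.05],'scene')-[350,170]+.5)*5-.5).round(1))
i0=cv2.imread('pics/scene0.png').astype(int);i1=cv2.imread('pics/scene_fin.png').astype(int)
d=abs(i0-i1).mean(2)
for n,(x0,y0,x1,y1) in dict(comb=(185,160,228,200),anvil=(295,290,328,350),pawl=(400,318,425,350),star=(440,200,456,222),purple=(365,140,430,183),orange=(160,195,190,243)).items(): print(n,d[y0:y1,x0:x1].mean().round(2),d[y0:y1,x0:x1].max())
```

```text
gold [0.5992 0.1847 0.1684] [0. 0.]
brass head top [0.584  0.0901 0.0688] [0.0002 0.0002]
68 [[551.8 380.2]]
72 [[562.5 382.4]]
76 [[573.3 384.6]]
comb 3.66 49.666666666666664
anvil 2.85 12.0
pawl 2.53 9.666666666666666
star 4.05 53.666666666666664
purple 2.91 19.0
orange 3.92 67.0
```

Run:
```python
import cv2,numpy as np
a=cv2.imread('pics/scene0.png');b=cv2.imread('pics/scene_fin.png')
f=lambda i,x0,y0,x1,y1:cv2.resize(i[y0:y1,x0:x1],(380,280),interpolation=cv2.INTER_CUBIC)
r1=np.hstack([f(a,160,155,240,250),f(b,160,155,240,250)]);r2=np.hstack([f(a,420,190,470,230),f(b,420,190,470,230)])
cv2.imwrite('pics/cmp.png',np.vstack([r1,r2]))
```

```text
(no output)
```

View pics/cmp.png

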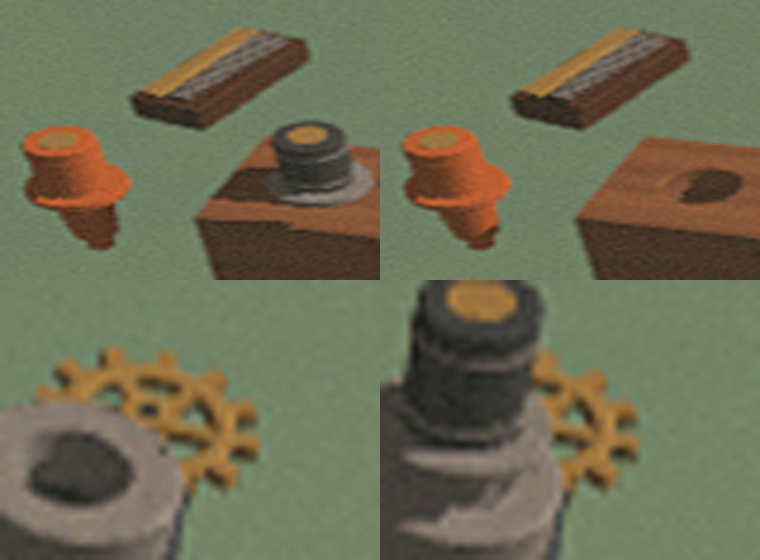

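```bash
python3 -c "
from h import *
print(bot.finish_job()); print(readout.read_state()['time'])"
```

```text
the job is handed in; nothing more can be done
None
the job is handed in; nothing more can be done
```

The job is handed in at about 38 s of the 61 s allowed. The arbor was seated home, held by itself, then came loose on the drift. Both are left in place with the gripper clear of them.

- **Seating:** I turned the arbor to and fro as I pressed it in. The highest downward push I read was about 23.7 N, allowing for the arbor's own weight. After I let go it stayed put, and I measured its head top at 157.6 mm against 158 mm when fully home.
- **Driving the drift:** I fed it from the -x end at about 4 to 10 mm/s. The force peaked at about 26.6 N, slightly above the 10 to 25 N you expected, then fell to about 9 N. I then moved the drift back and forth a few millimetres to reduce the arbor's lean.
- **Last checks:**
  - **Drift:** its tip is about 74 mm past the bore axis, with 64 mm needed. The drift looks level in the slot.
  - **Arbor:** its head top measures 168.4 mm against the ideal 170 mm. It leans by roughly 2° within its loose clearance rather than standing perfectly plumb.
  - **Bystanders:** the star wheel, comb block, anvil and pawl look unmoved in before-and-after pictures. The star wheel is now partly hidden behind the arbor, so only its visible part was compared.

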